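Put the washed-up tools and the spices away

ROBOT

A 7-joint arm with a two-finger parallel gripper is mounted at the origin on the work surface. World frame = base frame: x ahead of the robot, y to its left, z up, the work surface at z = 0. Lengths are in m, angles in degrees, forces in N, time in s.
With the tool pointing down it reaches from about 0.4 to 0.85 m from the base axis. Payload 10.4 kg.
Tool frame: the origin (TCP) lies midway between the tips of the shut fingers; the grasp point (between the pads) lies 19 mm behind it (arm.pinch_z is the distance from the TCP to the grasp point, in m); z points along the fingers, y is the line along which they close (so a half turn about z gives the same grasp; the last joint's range is limited). The gripper opens to 87 mm and grips with 3 to 60 N. Pads are 19 mm wide; open, the fingers measure 117 mm over their backs; the gripper's body (75 mm by 190 mm) begins 51 mm behind the grasp point.
Start: joints at [71.7, 19.034, -3.707, 83.658, 1.238, 77.344, -5.071], TCP at [0.183, -0.598, 0.183] pointing down, gripper open.
Joint ranges: [-148.97, 148.97], [-28.65, 121.19], [-84.17, 76.75], [9.2, 138.47], [-72.65, 252.65], [3.7, 117.97], [-149.18, 149.18]. Speed limits (degrees/s): [127.2, 127.2, 159.86, 159.86, 180, 180, 180].

INTERFACE

Orientations are given as [roll, pitch, yaw] about the fixed x, y, z axes, in that order (R = Rz(yaw) Ry(pitch) Rx(roll)).
In Python, from station import arm, optics gives the robot as it stands.
- The arm moves only by the shell command python3 -m pendant 'ROWS'. ROWS is JSON, a list of rows, each a list of 3 entries, a list of its own where there are three numbers: the shift along the tool's x, y, z in m, then the turn about the tool's z in rad, then the opening, from 0 (shut) to 1 (fully open). In form: [[[tx, ty, tz], spin, gripper], ...]. A call has exactly 10 rows; each row is the pose to reach, as a shift and turn from the pose commanded when the call began, along the tool's axes at that moment; what a row does not reach only later rows make up. A row lasts 1/8 s, in which the tool goes at most 62.5 mm and 10.7 degrees, less where a joint would pass 70% of its speed; a pose out of reach is approached as far as the arm can. A call with a gripper value outside its range is refused whole. The fingers move at their own pace and stop on an object; the grip force is fixed at half the most. Time passes only in rows, so rows that repeat a pose let the fingers close, or fill a call up. It gives the time, the measured TCP pose, the force, the opening and the grip force at its end, in the units of the state.
- arm.read_state(): the state, without advancing time (a new reading comes with each control period).
- optics.read_camera(name): name is "scene" or "top" or "wrist"; returns the picture (384x512x3 uint8, blue, green, red); there is no depth.
- optics.camera_model(name): a dict with "camera_matrix" (3x3 intrinsics, pixels), "R" (3x3) and "t" (3): a world point X has camera coordinates R X + t. Camera axes: x right, y down, z forward; pixel columns grow to the right and rows downward; lengths in m; the calibration is good to about 2 mm. A picture is of the moment at which its call begins: read the wrist's pose just before it. camera_model takes no time and is no camera call; for the wrist camera it gives the pose at the moment of the call.
- arm.sign_off(): hands the job in; it is judged then, once.
The state is a dict: "time": time; "joint_pos": joint angles; "qvel": joint speeds; "joint_torque": joint torques, N m; "tcp_pos": TCP position; "ee_rot": TCP orientation; "force": force on the tool from outside, world axes, zero at the start; "ft_torque": the same for the moment, N m; "gripper_width": finger opening in m; "finger_force": force on a finger pad.
Only numpy, scipy, OpenCV 4.12 (cv2) and the standard library are available. Lean on these libraries where they do the work, as an engineer would, in place of code of your own. Each camera call takes 0.05 s, during which the arm holds its last target. There are 200 camera calls.

TASK

Put the kitchen things away: hang every chopping board and grater that stands in the dish rack by its eye on the peg rail, each on a peg of its own, and stand every round spice tin with a yellow lid upright on the floor of the spice drawer. Then push the drawer fully shut, and leave everything else on the counter as it is.

Things in the scene. Friction and masses are not known exactly. Their poses are not given: they have to be found in the camera images.
- board: Small paddle chopping board of pale wood, 0.16 kg. Stands upright in a slot of the dish rack. 165 mm tall, 14 mm thick. Origin: middle of its lower edge; x = face normal (through the hole), y = across the width, z = up. Blade 90 mm wide from z 0 to 108 mm; above it a neck 44 mm wide (y), 14 mm thick, z 105 to 165 mm; hole centre at z 143 mm. May be absent.
- dark_board: Small paddle chopping board of dark brown wood with two lighter stripes, 0.19 kg. Stands upright in a slot of the dish rack. 165 mm tall, 14 mm thick. Origin: middle of its lower edge; x = face normal (through the hole), y = across the width, z = up. Blade 86 mm wide from z 0 to 108 mm; above it a neck 44 mm wide (y), 14 mm thick, z 105 to 165 mm; hole centre at z 143 mm. May be absent.
- grater: Flat hand grater, red frame with a steel blade (teeth 2 mm proud), 0.15 kg. Stands upright in a slot of the dish rack. 165 mm tall, 14 mm thick. Origin: middle of its lower edge; x = face normal (through the hole), y = across the width, z = up. Blade 88 mm wide from z 0 to 108 mm; above it a neck 44 mm wide (y), 14 mm thick, z 105 to 165 mm; hole centre at z 143 mm. May be absent.
- board_eye (a point): Centre of its hanging hole: a round hole 26 mm across through the neck, on the neck's middle plane. Same axes as the tool.
- dark_board_eye (a point): Centre of its hanging hole: a round hole 26 mm across through the neck, on the neck's middle plane. Same axes as the tool.
- grater_eye (a point): Centre of its hanging hole: a round hole 26 mm across through the neck, on the neck's middle plane. Same axes as the tool.
- rail: Wooden peg rail, an open frame fixed on the counter: two posts 340 mm apart (feet 90 mm long) and a crossbar 20 mm thick, from 240 to 270 mm up. Three steel pegs stick out of its front, towards its own -x (the robot's side). Origin on the counter under the crossbar's middle; x = front to back, y = along the crossbar.
- peg0 (a point): Rail peg, the +y end one: round steel, 10 mm thick, 120 mm from the next. This point is on its axis, 30 mm in front of the crossbar's face; axes as the rail's. The peg rises 15 degrees towards its free end, which is 35 mm from this point towards -x and 9 mm higher. A hung tool's eye centre rests about 8 mm below the axis.
- peg1 (a point): Rail peg, the middle one: round steel, 10 mm thick, 120 mm from the next. This point is on its axis, 30 mm in front of the crossbar's face; axes as the rail's. The peg rises 15 degrees towards its free end, which is 35 mm from this point towards -x and 9 mm higher. A hung tool's eye centre rests about 8 mm below the axis.
- peg2 (a point): Rail peg, the -y end one: round steel, 10 mm thick, 120 mm from the next. This point is on its axis, 30 mm in front of the crossbar's face; axes as the rail's. The peg rises 15 degrees towards its free end, which is 35 mm from this point towards -x and 9 mm higher. A hung tool's eye centre rests about 8 mm below the axis.
- rack: Dish rack fixed on the counter: grey drip tray 200 x 150 mm with six pairs of upright dowels 7 mm thick, up to 70 mm high, 24 mm apart along its x. Tools stand crosswise in the 17 mm gaps, lower edge 12 mm up, 48 mm apart, face normals along the rack's x. Origin under its centre on the counter.
- drawer (a joint): How far the white-fronted drawer of the pale wooden spice cabinet (200 mm deep, 220 mm wide, 90 mm tall, fixed) is out, m: 0 shut, 0.145 fully out against its stop. It runs out towards -x of point drawer_floor's axes, slides with about 1.5 N of friction and stays where it is left.
- drawer_floor (a point): Centre of the drawer's inner floor, 15 mm above the counter, moving with it; x = from the drawer's front to its back, y = across, z = up. Inside 150 mm long (x), 190 mm wide (y); sides and back 30 mm above the floor, front panel 64 mm. When shut, this point lies 75 mm behind the cabinet's front and 67 mm below its top board; what is out in front of the cabinet is open above.
- drawer_handle (a point): Middle of the drawer's dark steel bar handle, moving with the drawer: a 10 mm round bar, 90 mm long along drawer_floor's y, at 55 mm height, its axis 35 mm in front of the drawer's front panel (30 mm clear behind it).
- spice1: Round spice tin with a yellow lid and a brown label band: a plain upright cylinder 52 mm across and 42 mm tall (lid the top 12 mm), 0.11 kg. Origin at the centre of its underside, z up. May be absent.
- spice2: Round spice tin with a yellow lid and a red label band: a plain upright cylinder 52 mm across and 42 mm tall (lid the top 12 mm), 0.11 kg. Origin at the centre of its underside, z up. May be absent.
- spice3: Round spice tin with a yellow lid and a green label band: a plain upright cylinder 52 mm across and 42 mm tall (lid the top 12 mm), 0.11 kg. Origin at the centre of its underside, z up. May be absent.
- spice4: Round spice tin with a yellow lid and a blue label band: a plain upright cylinder 52 mm across and 42 mm tall (lid the top 12 mm), 0.11 kg. Origin at the centre of its underside, z up. May be absent.
- ramekin: White ramekin, 72 mm across, 45 mm tall; not to be disturbed. Origin: centre of its underside.
- cup: Blue beaker without a handle, 66 mm across, 65 mm tall; not to be disturbed. Origin: centre of its underside.
- spoon: Wooden spoon 190 mm long lying on the counter; not to be disturbed. Origin: centre of its underside.
- can: Green-labelled food can, 60 mm across, 55 mm tall; not to be disturbed. Origin: centre of its underside.

How it is judged:
By the outcome, as a careful person would: the job done as asked, in the order asked, and still so for the second after the job is handed in, with the robot touching nothing.
Of board, dark_board, grater only 2 to 3 are there at a start; the rules pass over those that are not, and their reading is None.
Of spice1, spice2, spice3, spice4 only 2 to 3 are there at a start; the rules pass over those that are not, and their reading is None.
At some moment in a run one of spice1, spice2, spice3, spice4 may be knocked a few centimetres aside while the robot is not near it.
It also fails if it takes over 210 s, if anything falls off the work surface, if the arm or the gripper's body presses on something with over 40 N, if the wrist force passes 120 N, or if a joint passes its speed limit or range.

## Working session

There is one attempt and no reset: what is moved stays moved. The work goes in short steps, Python scripts to look and compute and a shell command to move; the robot and the scene stay as the last step left them, time stands still between calls to the robot, and variables do not carry over. Pictures are saved under pics/ and viewed, at most 14 in all, crops included, and the job is handed in when it is done.

```bash
ls; mkdir -p pics
python3 - <<'E'
from station import arm, optics
import cv2, numpy as np
s=arm.read_state(); print({k:np.round(s[k],3) for k in ('time','tcp_pos','ee_rot','gripper_width','force')}, arm.pinch_z)
for n in ("scene","top"):
    im=optics.read_camera(n); cv2.imwrite(f"pics/{n}0_raw.png",im)
    m=optics.camera_model(n); print(n,np.round(m["camera_matrix"],1).tolist(),np.round(m["R"],3).tolist(),np.round(m["t"],3).tolist(), np.round(-np.array(m["R"]).T@np.array(m["t"]),3))
    cv2.imwrite(f"pics/{n}0.png",cv2.resize(im,(768,576)))
E
```

```text
pics
{'time': np.float64(0.0), 'tcp_pos': array([ 0.183, -0.597,  0.183]), 'ee_rot': array([-1.79916e+02,  3.00000e-03,  1.70060e+01]), 'gripper_width': np.float64(0.087), 'force': array([ 0.849, -0.319, -0.325])} 0.0187
scene [[415.6, 0.0, 255.8], [0.0, 415.6, 197.5], [0.0, 0.0, 1.0]] [[-0.838, 0.546, 0.01], [0.432, 0.674, -0.6], [-0.334, -0.498, -0.8]] [0.459, -0.178, 1.458] [0.949 0.596 1.055]
top [[391.3, 0.0, 259.0], [0.0, 391.3, 189.0], [0.0, 0.0, 1.0]] [[-0.004, -1.0, 0.004], [-0.998, 0.004, -0.066], [0.066, -0.005, -0.998]] [0.041, 0.572, 1.201] [0.491 0.044 1.236]
```

View pics/scene0.png

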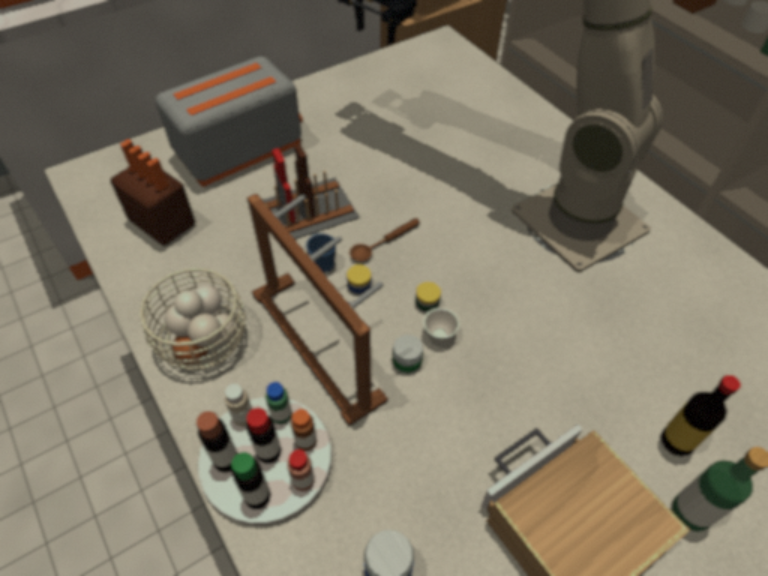

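View pics/top0.png

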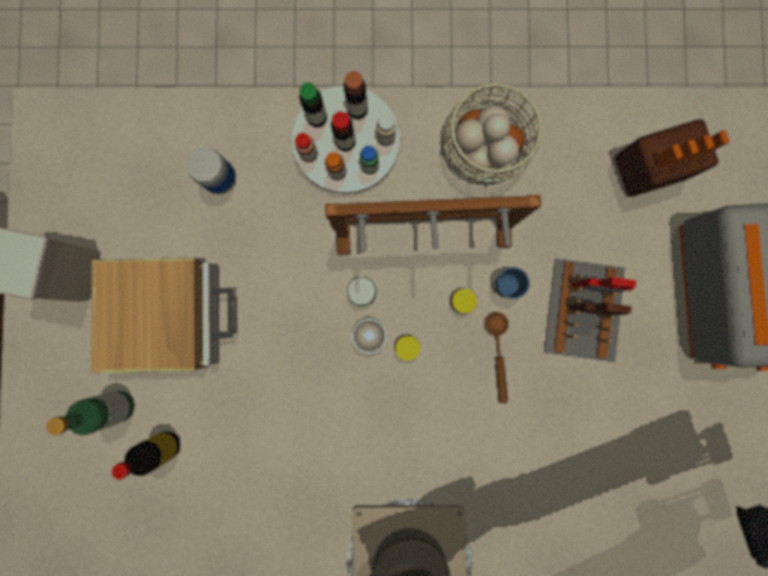

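The top view shows the rack at (585,310) holding the grater and the dark board. The rail crossbar runs from (328,210) to (540,203), with pegs at about x = 361, 433 and 505. There are two yellow tins, at (464,300) and (407,348). The drawer is shut, with its handle at (232,313). The scene view agrees. Next I'll measure.

```bash
cat > h.py <<'E'
from station import arm, optics
import cv2, numpy as np
def look(n):
    m=optics.camera_model(n); return optics.read_camera(n),m
def ray(m,uv):
    R=np.array(m["R"]);K=np.array(m["camera_matrix"]);c=-R.T@np.array(m["t"])
    d=R.T@np.linalg.solve(K,[uv[0],uv[1],1.]); return c,d/np.linalg.norm(d)
def onz(m,uv,z):
    c,d=ray(m,uv); return c+d*(z-c[2])/d[2]
def tri(m1,a,m2,b):
    c1,d1=ray(m1,a);c2,d2=ray(m2,b)
    s=np.linalg.lstsq(np.c_[d1,-d2],c2-c1,rcond=None)[0]
    p,q=c1+s[0]*d1,c2+s[1]*d2; return (p+q)/2,np.linalg.norm(p-q)
def proj(m,X):
    p=np.array(m["camera_matrix"])@(np.array(m["R"])@np.array(X)+np.array(m["t"])); return p[:2]/p[2]
def blobs(im,lo,hi,amin=20):
    g=cv2.inRange(cv2.cvtColor(im,cv2.COLOR_BGR2HSV),lo,hi)
    n,_,st,ce=cv2.connectedComponentsWithStats(g)
    return [(ce[i],st[i]) for i in range(1,n) if st[i][4]>=amin],g
E
python3 - <<'E'
from h import *
t,m=look("top"); 
for c,s in blobs(t,(22,120,80),(38,255,255))[0]: print("yellow",c.round(1),s,onz(m,c,.042).round(3))
# handmade pixel guesses from the 1.5x view
for n,u,v,z in [("bar L top",328,205,.27),("bar R top",540,197,.27),("bar L front",328,217,.27),("bar R front",540,208,.27),("peg0 tip",361,250,.272),("peg1 tip",434,247,.272),("peg2 tip",505,244,.272),("handle",232,313,.055),("handle a",232,292,.055),("handle b",232,334,.055),
 ("panel top",214,263,.079),("panel bot",214,364,.079),("cab",200,259,.09),("cab2",200,370,.09),("ramekin",369,335,.045),("can",362,291,.055),("cup",512,283,.065),("rack c",585,310,.0),("rackTL",557,260,0.01),("rackTR",624,268,.01),("rackBL",546,354,.01),("rackBR",615,360,.01),("red tip",604,283,.177)]:
    print(n,onz(m,(u/1.5,v/1.5),z).round(3))
a=cv2.resize(t[160:250,350:430],(560,600*630//600),interpolation=cv2.INTER_CUBIC)[:600]
b=cv2.resize(cv2.imread("pics/scene0_raw.png")[90:190,160:250],None,fx=5.5,fy=5.5,interpolation=cv2.INTER_CUBIC)
cv2.imwrite("pics/ra.png",a);cv2.imwrite("pics/rb.png",b)
E
```

```text
yellow [309.  200.2] [301 192  17  17 224] [ 0.536 -0.114  0.042]
yellow [271.3 231.7] [263 224  17  17 222] [0.441 0.002 0.042]
bar L top [0.687 0.14  0.27 ]
bar R top [ 0.699 -0.213  0.27 ]
bar L front [0.667 0.14  0.27 ]
bar R front [ 0.681 -0.213  0.27 ]
peg0 tip [0.611 0.085 0.272]
peg1 tip [ 0.616 -0.035  0.272]
peg2 tip [ 0.62  -0.153  0.272]
handle [0.512 0.353 0.055]
handle a [0.554 0.354 0.055]
handle b [0.47  0.353 0.055]
panel top [0.61  0.384 0.079]
panel bot [0.412 0.381 0.079]
cab [0.617 0.408 0.09 ]
cab2 [0.401 0.405 0.09 ]
ramekin [0.467 0.079 0.045]
can [0.555 0.093 0.055]
cup [ 0.569 -0.208  0.065]
rack c [ 0.516 -0.375  0.   ]
rackTL [ 0.621 -0.315  0.01 ]
rackTR [ 0.604 -0.456  0.01 ]
rackBL [ 0.425 -0.288  0.01 ]
rackBR [ 0.412 -0.431  0.01 ]
red tip [ 0.561 -0.351  0.177]
```

View pics/ra.png

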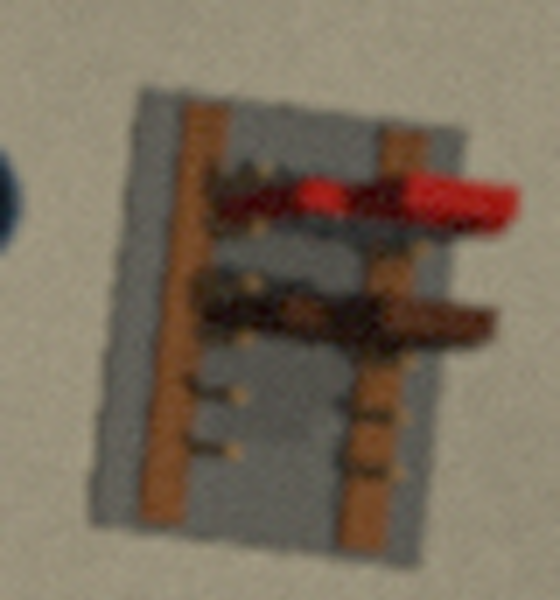

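The crop shows the grater's neck top at crop (405–518, 203) and the dark board's at (388–497, 325). The rack is turned about -7.5°. I'll go there and look from close by.

```bash
cat >> h.py <<'E'
def go(x,y,z,yaw):
    s=arm.read_state(); r,p,w=s["ee_rot"]
    from scipy.spatial.transform import Rotation as Ro
    R=Ro.from_euler("xyz",[r,p,w],degrees=True).as_matrix()
    d=R.T@(np.array([x,y,z])-s["tcp_pos"]); a=(w-yaw+180)%360-180
    print("shift",d.round(4).tolist(),"spin",round(np.radians(a),4))
E
python3 - <<'E'
from h import *
m=optics.camera_model("top")
print(onz(m,(416,189),.177),onz(m,(413.1,206.4),.177))
go(.50,-.375,.36,-7.5)
E
```

```text
[ 0.56029587 -0.38682722  0.177     ] [ 0.51310145 -0.37749984  0.177     ]
shift [0.3685, -0.12, -0.1771] spin 0.4277
```

```bash
python3 -m pendant '[[[0.09,-0.03,-0.06],0.1,1],[[0.15,-0.05,-0.1],0.2,1],[[0.2,-0.07,-0.15],0.3,1],[[0.25,-0.09,-0.177],0.4,1],[[0.31,-0.105,-0.177],0.428,1],[[0.3685,-0.12,-0.177],0.428,1],[[0.3685,-0.12,-0.177],0.428,1],[[0.3685,-0.12,-0.177],0.428,1],[[0.3685,-0.12,-0.177],0.428,1],[[0.3685,-0.12,-0.177],0.428,1]]'
python3 - <<'E'
from h import *
t,m=look("wrist"); s=arm.read_state(); print(s["tcp_pos"].round(4) if hasattr(s["tcp_pos"],'round') else s["tcp_pos"])
K=np.array(m["camera_matrix"]);print(K.round(1).tolist(),np.array(m["R"]).round(3).tolist(),(-np.array(m["R"]).T@np.array(m["t"])).round(3))
cv2.imwrite("pics/w1.png",cv2.resize(t,(768,576)))
E
```

```text
time: 1.4
tcp_pos: [0.499, -0.3763, 0.3602]
ee_rot: [180.0, 0.0, -7.6]
force: [-0.2, -0.0, -0.5]
gripper_width: 0.087
finger_force: 0.0
[ 0.499  -0.3763  0.3603]
[[317.6, 0.0, 257.4], [0.0, 317.6, 194.6], [0.0, 0.0, 1.0]] [[-0.134, -0.991, -0.0], [-0.961, 0.13, 0.245], [-0.243, 0.033, -0.969]] [ 0.565 -0.385  0.562]
```

View pics/w1.png

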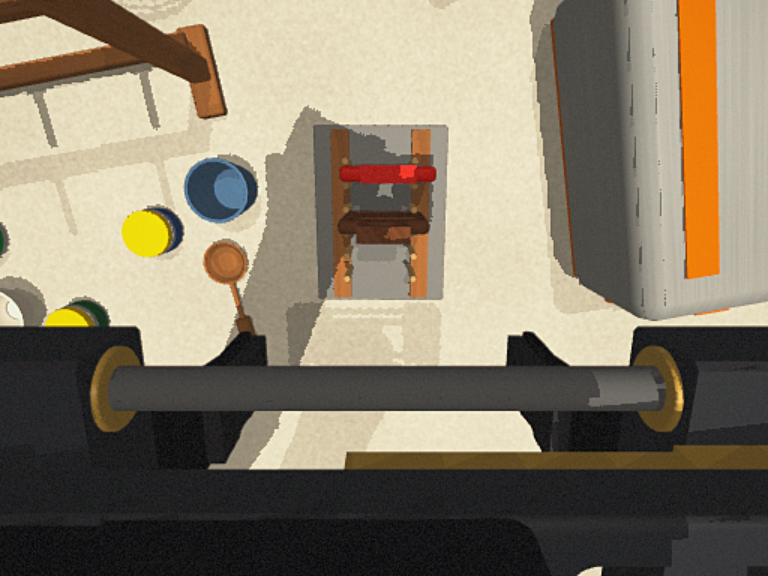

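The wrist view shows the grater at (388,173) and the dark board's neck front top edge at row ~243 (columns 357–415), both aligned with the image. The second yellow tin is at (149,232).

Run:
```python
from h import *
t,m=look("wrist")
for n,lo,hi in [("red",(0,140,60),(6,255,255)),("red2",(174,140,60),(180,255,255))]:
    for c,s in blobs(t,lo,hi,60)[0]: print(n,c.round(1),s)
f=1.5
for n,u,v,z in [("gr shoulderL",340,173,.12),("gr shoulderR",436,173,.12),("dk neckL",357,243,.177),("dk neckR",415,243,.177),("dk shL",338,234,.12),("dk shR",428,234,.12),
 ("rTL",314,125,.01),("rTR",448,125,.01),("rBL",318,299,.01),("rBR",442,299,.01)]:
    print(n,onz(m,(u/f,v/f),z).round(4))
g=cv2.resize(t[95:175,210:310],None,fx=7,fy=7,interpolation=cv2.INTER_CUBIC); cv2.imwrite("pics/w1c.png",g)
```

```text
red [258.2 115.4] [226 110  65  12 686]
gr shoulderL [ 0.5693 -0.3435  0.12  ]
gr shoulderR [ 0.5577 -0.4293  0.12  ]
dk neckL [ 0.5123 -0.3539  0.177 ]
dk neckR [ 0.506  -0.4006  0.177 ]
dk shL [ 0.5152 -0.333   0.12  ]
dk shR [ 0.504  -0.4159  0.12  ]
rTL [ 0.6247 -0.3129  0.01  ]
rTR [ 0.605  -0.4589  0.01  ]
rBL [ 0.4288 -0.2839  0.01  ]
rBR [ 0.4089 -0.4315  0.01  ]
```

View pics/w1c.png

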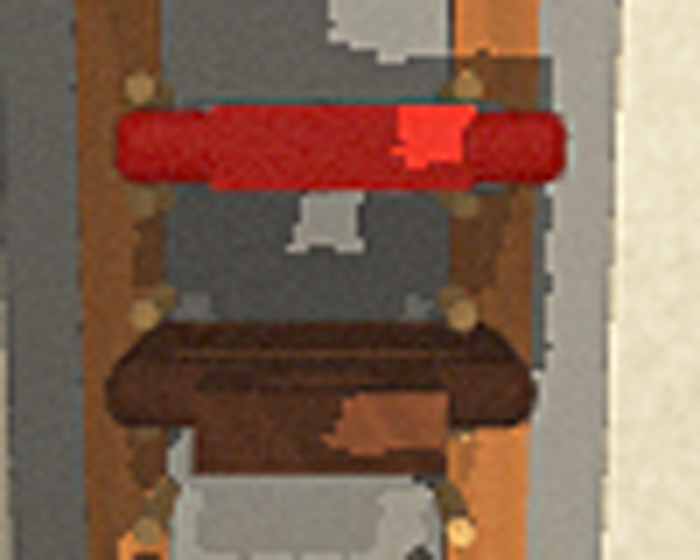

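Run:
```python
from h import *
m=optics.camera_model("wrist")
print(onz(m,(258.9,116.1),.177),onz(m,(255.9,156.8),.177))
```

```text
[ 0.56297922 -0.38620607  0.177     ] [ 0.51585903 -0.37623288  0.177     ]
```

Run:
```python
from h import *
go(.516,-.376,.131,-7.6)
```

```text
shift [0.0168, -0.0025, 0.2294] spin -0.0006
```

```bash
python3 -m pendant '[[[0.017,-0.0025,0.05],0,1],[[0.017,-0.0025,0.1],0,1],[[0.017,-0.0025,0.14],0,1],[[0.017,-0.0025,0.18],0,1],[[0.017,-0.0025,0.21],0,1],[[0.017,-0.0025,0.229],0,1],[[0.017,-0.0025,0.229],0,1],[[0.017,-0.0025,0.229],0,0.35],[[0.017,-0.0025,0.229],0,0.35],[[0.017,-0.0025,0.229],0,0.35]]'
python3 -m pendant '[[[0,0,0],0,0.35],[[0,0,0],0,0.35],[[0,0,0],0,0.35],[[0,0,0],0,0.35],[[0,0,-0.01],0,0.35],[[0,0,-0.02],0,0.35],[[0,0,-0.04],0,0.35],[[0,0,-0.07],0,0.35],[[0,0,-0.1],0,0.35],[[0,0,-0.13],0,0.35]]'
```

```text
time: 2.75
tcp_pos: [0.5177, -0.3751, 0.1322]
ee_rot: [180.0, -0.1, -7.5]
force: [0.0, 0.7, -0.6]
gripper_width: 0.0649
finger_force: 0.0
time: 4.0
tcp_pos: [0.5172, -0.3748, 0.2631]
ee_rot: [180.0, -0.0, -7.5]
force: [0.1, -0.3, -1.8]
gripper_width: 0.0433
finger_force: 30.0
```

The dark board is gripped. Now I'll refine the pegs across two views.

Run:
```python
import cv2,numpy as np
s=cv2.imread("pics/scene0_raw.png")[125:210,175:260]; t=cv2.imread("pics/top0_raw.png")[125:172,212:364]
a=cv2.resize(s,None,fx=4,fy=4,interpolation=cv2.INTER_CUBIC); b=cv2.resize(t,None,fx=5,fy=5,interpolation=cv2.INTER_CUBIC)
o=np.zeros((a.shape[0]+b.shape[0],760,3),np.uint8); o[:340,:340]=a; o[340:,:]=b; cv2.imwrite("pics/pegs.png",o); print(o.shape)
```

```text
(575, 760, 3)
```

View pics/pegs.png

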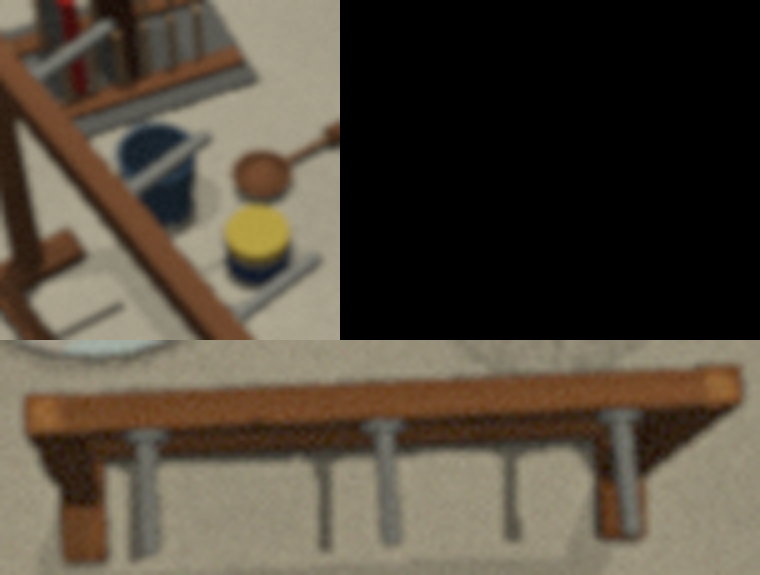

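The scene crop shows the peg tips at (317,259), (209,137) and (112,28). The top crop shows them at (145,557), (391,543) and (630,535).

Run:
```python
from h import *
mt=optics.camera_model("top"); ms=optics.camera_model("scene")
T=[(241,168),(290.2,165.2),(338,163.5)];S=[(254,189.5),(227,159),(202.6,132)]
P=[]
for a,b in zip(T,S):
    p,e=tri(mt,a,ms,b); P.append(p); print(p.round(4),round(e,4), onz(mt,a,.272).round(4))
for u,v in [(145,432),(386,422),(621,412)]: print("base",onz(mt,(212+u/5,125+(v-340)/5),.262).round(4))
for u,v in [(25,397),(738,368),(30,435),(742,404)]: print("bartop",onz(mt,(212+u/5,125+(v-340)/5),.27).round(4))
```

```text
[0.6095 0.0839 0.2676] 0.0026 [0.608  0.0845 0.272 ]
[ 0.6148 -0.0376  0.2667] 0.001 [ 0.6145 -0.0375  0.272 ]
[ 0.6192 -0.1576  0.2652] 0.0 [ 0.6183 -0.1562  0.272 ]
base [0.6713 0.0848 0.262 ]
base [ 0.676  -0.0364  0.262 ]
base [ 0.6807 -0.1548  0.262 ]
bartop [0.6877 0.1443 0.27  ]
bartop [ 0.7012 -0.2122  0.27  ]
bartop [0.6686 0.1418 0.27  ]
bartop [ 0.683  -0.2138  0.27  ]
```

Run:
```python
from h import *
go(.580,-.0385,.246,2.3)
```

```text
shift [0.0183, -0.3416, 0.017] spin -0.1712
```

```bash
python3 -m pendant '[[[0,-0.03,-0.01],0,0.35],[[0.0,-0.08,-0.01],-0.04,0.35],[[0.0,-0.13,-0.01],-0.08,0.35],[[0.0,-0.18,-0.01],-0.12,0.35],[[0.0,-0.23,-0.01],-0.16,0.35],[[0.0,-0.28,0.0],-0.171,0.35],[[0.01,-0.32,0.01],-0.171,0.35],[[0.018,-0.335,0.017],-0.171,0.35],[[0.018,-0.3416,0.017],-0.171,0.35],[[0.018,-0.3416,0.017],-0.171,0.35]]'
python3 - <<'E'
from h import *
t,m=look("wrist"); s,ms=look("scene"); tt,mt=look("top")
o=np.zeros((600,800,3),np.uint8)
o[:,:]=0
a=cv2.resize(t[0:230],None,fx=1.2,fy=1.2); o[:a.shape[0],:614]=a
b=cv2.resize(s[110:200,180:280],None,fx=3.6,fy=3.6,interpolation=cv2.INTER_CUBIC); o[276:600,:360]=b
c=cv2.resize(tt[120:200,230:340],None,fx=4,fy=4,interpolation=cv2.INTER_CUBIC)[:324]; o[276:276+c.shape[0],360:800]=c[:,:440]
cv2.imwrite("pics/h1.png",o)
print(proj(m,[.6145,-.0372,.267])*1.2,proj(m,[.6145,-.0372,.272])*1.2)
E
```

```text
time: 5.25
tcp_pos: [0.5798, -0.0394, 0.2448]
ee_rot: [180.0, -0.0, 2.2]
force: [0.2, 0.3, -2.7]
gripper_width: 0.0434
finger_force: 30.0
[307.47865725 206.16686652] [307.43659043 208.04651723]
```

View pics/h1.png

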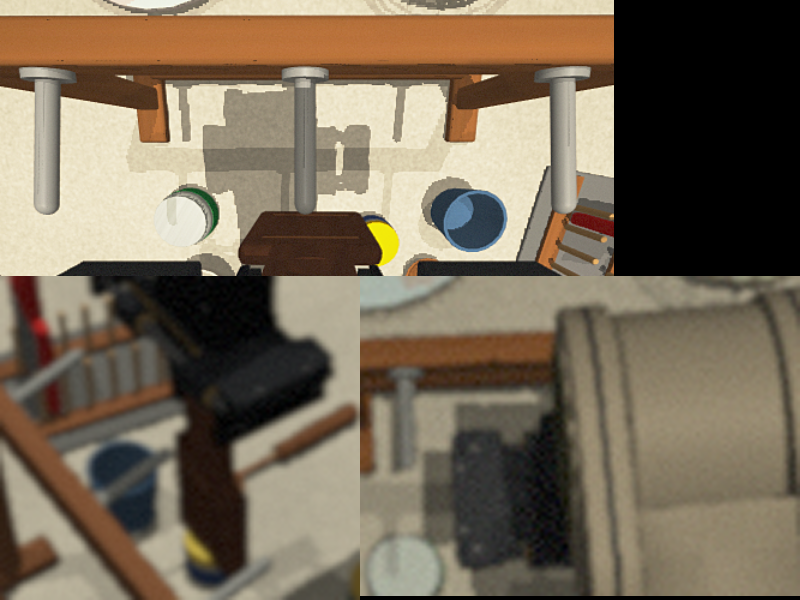

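The wrist view shows peg1's tip at (305,212) and the board's shoulder centre at about (311,262). The board therefore needs about 2–3 mm in +y.

Run:
```python
from h import *
m=optics.camera_model("wrist");mt=optics.camera_model("top"); ms=optics.camera_model("scene")
W=[(46/1.2,211/1.2),(305/1.2,211/1.2),(563/1.2,209/1.2)]
T=[(241,168),(290.2,165.2),(338,163.5)];S=[(254,189.5),(227,159),(202.6,132)]
for w,t,s in zip(W,T,S):
    a,e=tri(m,w,mt,t);b,f=tri(m,w,ms,s);print(a.round(4),round(e,4),b.round(4),round(f,4))
```

```text
[0.6082 0.0846 0.271 ] 0.0003 [0.6098 0.0846 0.2702] 0.0033
[ 0.6139 -0.037   0.2769] 0.0003 [ 0.6132 -0.0371  0.2667] 0.0024
[ 0.6184 -0.1561  0.2729] 0.0004 [ 0.6153 -0.1678  0.2551] 0.0013
```

```bash
python3 -m pendant '[[[0,-0.003,-0.002],0,0.35],[[0.01,-0.003,-0.002],0,0.35],[[0.02,-0.003,-0.002],0,0.35],[[0.028,-0.003,-0.002],0,0.35],[[0.034,-0.003,-0.002],0,0.35],[[0.041,-0.003,0.0],0,0.35],[[0.049,-0.003,0.002],0,0.35],[[0.057,-0.003,0.004],0,0.35],[[0.064,-0.003,0.006],0,0.35],[[0.064,-0.003,0.006],0,0.35]]'
python3 - <<'E'
from h import *
t,m=look("wrist"); s,ms=look("scene")
o=np.zeros((600,800,3),np.uint8)
a=cv2.resize(t[0:230],None,fx=1.2,fy=1.2); o[:a.shape[0],:614]=a
b=cv2.resize(s[110:200,180:280],None,fx=3.6,fy=3.6,interpolation=cv2.INTER_CUBIC); o[276:600,:360]=b
cv2.imwrite("pics/h2.png",o)
E
```

```text
time: 6.65
tcp_pos: [0.6439, -0.033, 0.2379]
ee_rot: [-180.0, 0.0, 2.3]
force: [-0.7, 0.3, -2.1]
gripper_width: 0.0433
finger_force: 30.0
```

View pics/h2.png

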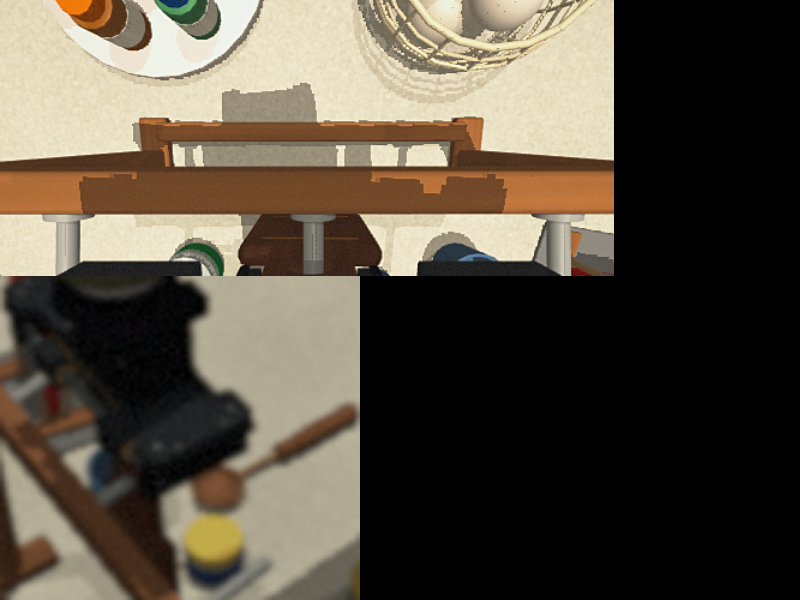

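The peg goes through the eye without contact. I'll lower it.

```bash
python3 -m pendant '[[[0,0,0.002],0,0.35],[[0,0,0.004],0,0.35],[[0,0,0.005],0,0.35],[[0,0,0.006],0,0.35],[[0,0,0.007],0,0.35],[[0,0,0.007],0,0.35],[[0,0,0.007],0,0.35],[[0,0,0.007],0,0.35],[[0,0,0.007],0,0.35],[[0,0,0.007],0,0.35]]'
```

```text
time: 8.0
tcp_pos: [0.6442, -0.0332, 0.2332]
ee_rot: [180.0, -0.1, 2.3]
force: [-2.1, -0.4, 8.8]
gripper_width: 0.0436
finger_force: 30.0
```

```bash
python3 -m pendant '[[[0,0,0.005],0,0.45],[[0,0,0.004],0,0.6],[[0,0,0.004],0,0.8],[[0,0,0.004],0,1],[[0,0,0.004],0,1],[[0,0,-0.02],0,1],[[0,0,-0.05],0,1],[[0,0,-0.08],0,1],[[0,0,-0.11],0,1],[[0,0,-0.11],0,1]]'
python3 - <<'E'
from h import *
t,m=look("wrist"); s,ms=look("scene")
o=np.zeros((600,800,3),np.uint8)
a=cv2.resize(t[0:230],None,fx=1.2,fy=1.2); o[:a.shape[0],:614]=a
b=cv2.resize(s[110:200,180:280],None,fx=3.6,fy=3.6,interpolation=cv2.INTER_CUBIC); o[276:600,:360]=b
cv2.imwrite("pics/h3.png",o)
go(.560,-.3764,.34,-7.6)
go(.564,-.3864,.131,-7.6)
E
```

```text
time: 9.25
tcp_pos: [0.6445, -0.0327, 0.3437]
ee_rot: [180.0, -0.2, 2.3]
force: [-0.2, 0.0, -0.1]
gripper_width: 0.087
finger_force: 0.0
shift [-0.0973, 0.3398, 0.0008] spin 0.1725
shift [-0.0936, 0.3499, 0.2098] spin 0.1725
```

View pics/h3.png

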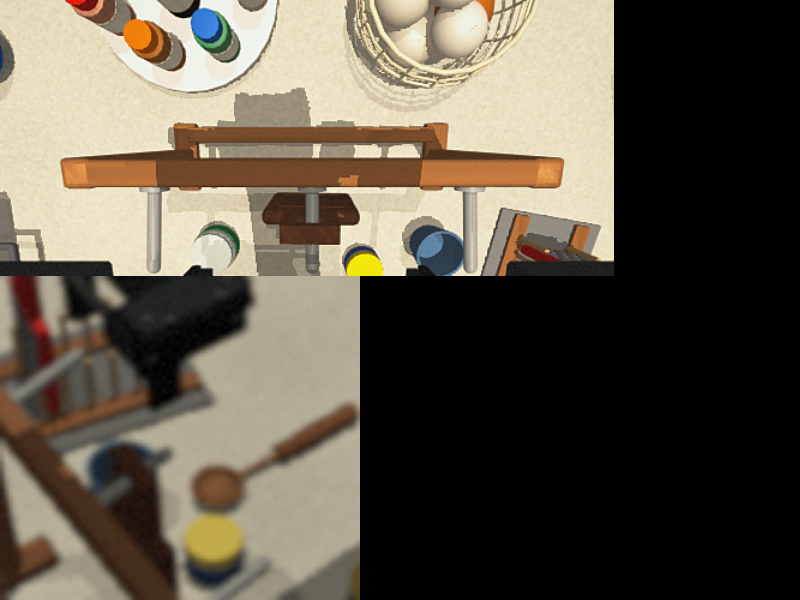

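The dark board hangs on peg1, with the peg passing through it at (312,235). Next is the grater.

```bash
python3 -m pendant '[[[-0.02,0.05,0],0.02,1],[[-0.035,0.11,0],0.06,1],[[-0.05,0.17,0],0.1,1],[[-0.07,0.23,0],0.14,1],[[-0.08,0.29,0],0.172,1],[[-0.09,0.33,0],0.172,1],[[-0.094,0.35,0],0.172,1],[[-0.094,0.35,0.02],0.172,1],[[-0.094,0.35,0.05],0.172,1],[[-0.094,0.35,0.05],0.172,1]]'
python3 - <<'E'
from h import *
go(.564,-.3864,.131,-7.6)
E
```

```text
time: 10.6
tcp_pos: [0.5632, -0.3847, 0.2886]
ee_rot: [-179.9, 0.3, -7.5]
force: [0.1, 0.2, 1.1]
gripper_width: 0.0868
finger_force: 0.0
shift [0.0017, 0.002, 0.1576] spin 0.0023
```

```bash
python3 -m pendant '[[[0.001,0.001,0.04],0,1],[[0.001,0.001,0.08],0,1],[[0.001,0.001,0.115],0,1],[[0.001,0.001,0.14],0,1],[[0.001,0.001,0.157],0,1],[[0.001,0.001,0.157],0,1],[[0.001,0.001,0.157],0,0.35],[[0.001,0.001,0.157],0,0.35],[[0.001,0.001,0.157],0,0.35],[[0.001,0.001,0.157],0,0.35]]'
python3 -m pendant '[[[0,0,0],0,0.35],[[0,0,0],0,0.35],[[0,0,0],0,0.35],[[0,0,-0.01],0,0.35],[[0,0,-0.02],0,0.35],[[0,0,-0.04],0,0.35],[[0,0,-0.07],0,0.35],[[0,0,-0.1],0,0.35],[[0,0,-0.135],0,0.35],[[0,0,-0.135],0,0.35]]'
python3 - <<'E'
from h import *
go(.588,-.1575,.248,2.3)
E
```

```text
time: 11.85
tcp_pos: [0.5646, -0.3877, 0.1347]
ee_rot: [180.0, -0.0, -7.6]
force: [-0.6, -0.6, -0.1]
gripper_width: 0.0548
finger_force: 0.0
time: 13.1
tcp_pos: [0.5658, -0.3882, 0.2743]
ee_rot: [179.8, -0.4, -7.6]
force: [1.1, 0.7, -2.2]
gripper_width: 0.0429
finger_force: 30.0
shift [-0.0086, -0.2317, 0.0256] spin -0.1724
```

```bash
python3 -m pendant '[[[-0.01,-0.03,0],0,0.35],[[-0.015,-0.07,0],-0.04,0.35],[[-0.02,-0.11,0],-0.08,0.35],[[-0.02,-0.15,0.01],-0.12,0.35],[[-0.02,-0.19,0.02],-0.16,0.35],[[-0.012,-0.22,0.0255],-0.172,0.35],[[-0.009,-0.2317,0.0255],-0.172,0.35],[[-0.009,-0.2317,0.0255],-0.172,0.35],[[-0.009,-0.2317,0.0255],-0.172,0.35],[[-0.009,-0.2317,0.0255],-0.172,0.35]]'
python3 - <<'E'
from h import *
t,m=look("wrist")
cv2.imwrite("pics/h4.png",cv2.resize(t[100:250],None,fx=1.5,fy=1.5))
c,d=ray(m,(257,200)); 
for z in (.267,.272): print(proj(m,[.6185,-.1565,z])*1.5-[0,150])
print(blobs(t,(0,140,50),(6,255,255),60)[0])
E
```

```text
time: 14.35
tcp_pos: [0.5858, -0.1583, 0.244]
ee_rot: [180.0, -0.0, 2.2]
force: [-0.2, -0.0, -2.0]
gripper_width: 0.0431
finger_force: 30.0
[385.2105558  113.34236159]
[385.18282668 115.85434052]
[(array([256.7318408 , 216.71840796]), array([ 196,  177,  122,   67, 4020], dtype=int32))]
```

View pics/h4.png

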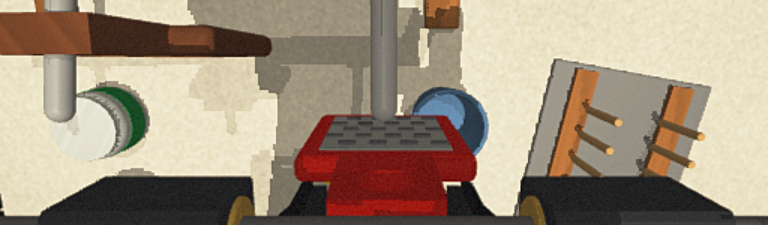

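The peg2 tip at (385,117) lines up with the grater's centre column (386). I'll insert it.

```bash
python3 -m pendant '[[[0,0,-0.005],0,0.35],[[0.01,0,-0.005],0,0.35],[[0.018,0,-0.005],0,0.35],[[0.026,0,-0.005],0,0.35],[[0.032,0,-0.005],0,0.35],[[0.039,0,-0.003],0,0.35],[[0.047,0,-0.001],0,0.35],[[0.055,0,0.001],0,0.35],[[0.063,0,0.003],0,0.35],[[0.063,0,0.003],0,0.35]]'
python3 -m pendant '[[[0,0,0.002],0,0.35],[[0,0,0.004],0,0.35],[[0,0,0.005],0,0.35],[[0,0,0.006],0,0.35],[[0,0,0.007],0,0.35],[[0,0,0.008],0,0.35],[[0,0,0.008],0,0.35],[[0,0,0.008],0,0.35],[[0,0,0.008],0,0.35],[[0,0,0.008],0,0.35]]'
```

```text
time: 15.65
tcp_pos: [0.6494, -0.154, 0.2403]
ee_rot: [-180.0, 0.0, 2.3]
force: [-0.5, 0.1, -1.5]
gripper_width: 0.0427
finger_force: 30.0
time: 16.9
tcp_pos: [0.6498, -0.1544, 0.2356]
ee_rot: [179.9, -0.2, 2.3]
force: [-2.6, 0.8, 12.9]
gripper_width: 0.0427
finger_force: 30.0
```

```bash
python3 -m pendant '[[[0,0,-0.002],0,0.45],[[0,0,-0.002],0,0.6],[[0,0,-0.002],0,0.8],[[0,0,-0.002],0,1],[[0,0,-0.002],0,1],[[0,0,-0.02],0,1],[[0,0,-0.05],0,1],[[0,0,-0.08],0,1],[[0,0,-0.11],0,1],[[0,0,-0.11],0,1]]'
python3 - <<'E'
from h import *
t,m=look("wrist"); s,ms=look("scene")
o=np.zeros((600,800,3),np.uint8)
a=cv2.resize(t[0:230],None,fx=1.2,fy=1.2); o[:a.shape[0],:614]=a
b=cv2.resize(s[90:180,160:260],None,fx=3.6,fy=3.6,interpolation=cv2.INTER_CUBIC); o[276:600,:360]=b
cv2.imwrite("pics/h5.png",o)
go(.46,.30,.30,2.3)
E
```

```text
time: 18.15
tcp_pos: [0.65, -0.1541, 0.3469]
ee_rot: [179.9, -0.3, 2.3]
force: [-0.1, -0.3, -0.2]
gripper_width: 0.087
finger_force: 0.0
shift [-0.171, -0.4614, 0.0432] spin -0.0003
```

View pics/h5.png

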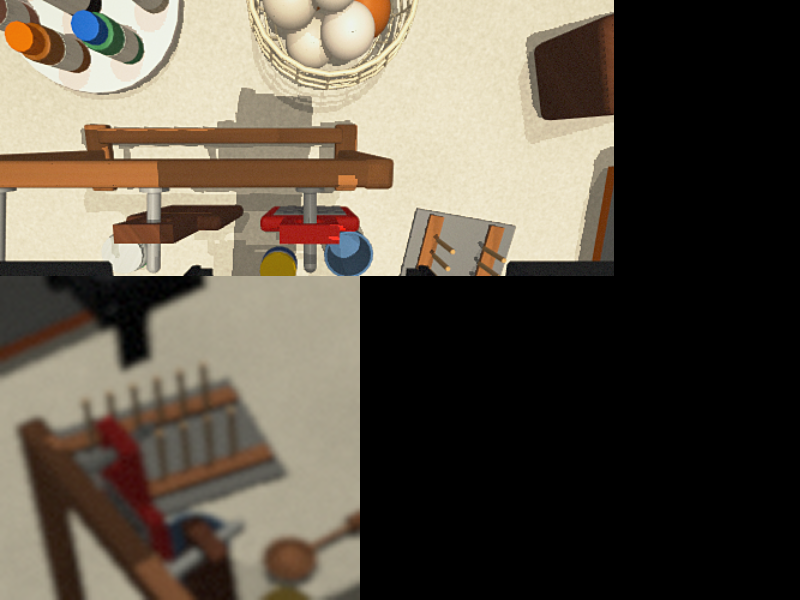

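Both tools hang on their own pegs: the dark board at (152,232) and the grater at (310,235). Next is the drawer.

```bash
python3 -m pendant '[[[-0.03,-0.03,0],0,1],[[-0.06,-0.08,0],0,1],[[-0.09,-0.13,0],0,1],[[-0.12,-0.18,0],0,1],[[-0.15,-0.23,0],0,1],[[-0.171,-0.29,0.02],0,1],[[-0.171,-0.34,0.03],0,1],[[-0.171,-0.4,0.043],0,1],[[-0.171,-0.46,0.043],0,1],[[-0.171,-0.46,0.043],0,0.4]]'
python3 - <<'E'
from h import *
t,m=look("wrist"); print(arm.read_state()["tcp_pos"])
cv2.imwrite("pics/d1.png",cv2.resize(t[:260],(768,390)))
print(proj(m,[.512,.353,.055])*1.5)
E
```

```text
time: 19.5
tcp_pos: [0.4572, 0.3031, 0.2986]
ee_rot: [-179.9, 0.2, 2.7]
force: [0.3, -0.1, 0.3]
gripper_width: 0.0825
finger_force: 0.0
[0.45851639 0.30038873 0.29878661]
[335.13137438 181.53349283]
```

View pics/d1.png

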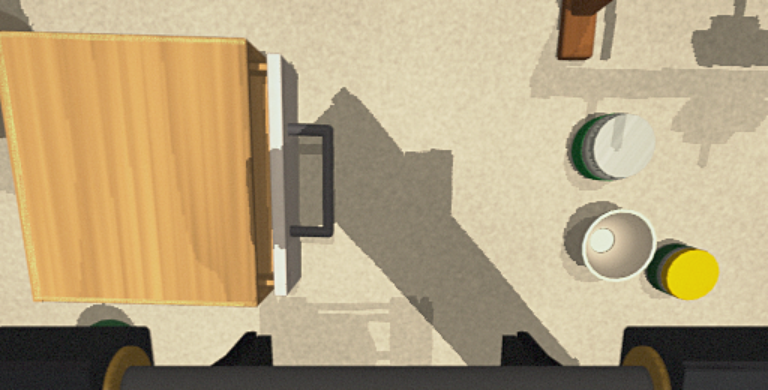

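The handle bar runs from (328,128) to (328,234) and the panel's top edge from (275,55) to (281,293). The drawer is very slightly open.

Run:
```python
from h import *
m=optics.camera_model("wrist")
for n,u,v,z in [("ha",328,128,.055),("hb",328,234,.055),("pa",281,55,.079),("pb",287,293,.079),("cabA",246,40,.09),("cabB",256,304,.09)]: print(n,onz(m,(u/1.5,v/1.5),z).round(4))
go(.511,.354,.036,1.5)
```

```text
ha [0.5598 0.3569 0.055 ]
hb [0.4656 0.3556 0.055 ]
pa [0.6125 0.3928 0.079 ]
pb [0.4131 0.3895 0.079 ]
cabA [0.6198 0.4178 0.09  ]
cabB [0.4047 0.4151 0.09  ]
shift [0.0554, -0.0512, 0.2627] spin 0.018
```

```bash
python3 - <<'E'
from h import *
go(.5125,.3563,.120,.8)
E
python3 -m pendant '[[[0.03,-0.03,0.03],0.02,0.3],[[0.055,-0.053,0.06],0.03,0.3],[[0.055,-0.0535,0.1],0.03,0.3],[[0.055,-0.0535,0.14],0.03,0.3],[[0.055,-0.0535,0.17],0.03,0.3],[[0.055,-0.0535,0.178],0.03,0.3],[[0.055,-0.0535,0.178],0.03,0.3],[[0.055,-0.0535,0.178],0.03,0.3],[[0.055,-0.0535,0.178],0.03,0.3],[[0.055,-0.0535,0.178],0.03,0.3]]'
python3 - <<'E'
from h import *
go(.5125,.3563,.036,.8)
E
```

```text
shift [0.0568, -0.0535, 0.1787] spin 0.0302
time: 20.8
tcp_pos: [0.513, 0.3544, 0.1224]
ee_rot: [-180.0, -0.0, 0.6]
force: [0.0, 0.6, 0.2]
gripper_width: 0.0261
finger_force: 0.0
shift [-0.0005, -0.0019, 0.0864] spin -0.0042
```

Now down, close on the bar, and pull out slowly (towards -y, which is tool +y).

```bash
python3 -m pendant '[[[0,-0.0015,0.02],0,0.3],[[0,-0.0015,0.04],0,0.3],[[0,-0.0015,0.06],0,0.3],[[0,-0.0015,0.075],0,0.3],[[0,-0.0015,0.085],0,0.3],[[0,-0.0015,0.085],0,0.3],[[0,-0.0015,0.085],0,0.05],[[0,-0.0015,0.085],0,0.05],[[0,-0.0015,0.085],0,0.05],[[0,-0.0015,0.085],0,0.05]]'
python3 -m pendant '[[[0,0.01,0],0,0.05],[[0,0.025,0],0,0.05],[[0,0.04,0],0,0.05],[[0,0.055,0],0,0.05],[[0,0.07,0],0,0.05],[[0,0.085,0],0,0.05],[[0,0.1,0],0,0.05],[[0,0.11,0],0,0.05],[[0,0.115,0],0,0.05],[[0,0.115,0],0,0.05]]'
```

```text
time: 22.05
tcp_pos: [0.5129, 0.3557, 0.037]
ee_rot: [-180.0, -0.0, 0.6]
force: [0.3, -0.4, -0.3]
gripper_width: 0.0053
finger_force: 0.0
time: 23.3
tcp_pos: [0.5139, 0.2406, 0.0369]
ee_rot: [180.0, -0.0, 0.5]
force: [0.4, 0.5, 1.1]
gripper_width: 0.0045
finger_force: 0.0
```

The fingers closed to 5 mm without force, so the bar was missed. I'll look.

Run:
```python
from h import *
t,m=look("wrist"); s,ms=look("scene"); tt,mt=look("top")
o=np.zeros((600,800,3),np.uint8)
o[:260,:512]=t[:260]
b=cv2.resize(s[250:384,280:480],None,fx=2,fy=2,interpolation=cv2.INTER_CUBIC); o[262:530,:400]=b
c=cv2.resize(tt[150:270,50:250],None,fx=2,fy=2,interpolation=cv2.INTER_CUBIC); o[262:502,400:800]=c
cv2.imwrite("pics/d2.png",o)
```

```text
(no output)
```

View pics/d2.png

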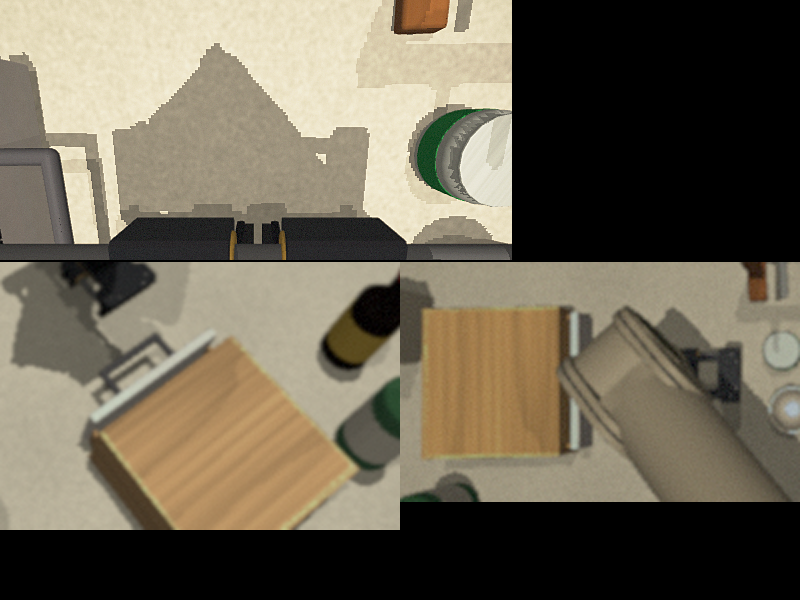

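The view shows the handle still in place, its outer corner at wrist pixel (58,152), and the drawer unmoved. I'll triangulate the bar from here.

Run:
```python
from h import *
s0=arm.read_state();t,m=look("wrist"); mt=optics.camera_model("top"); ms=optics.camera_model("scene")
print(s0["tcp_pos"])
for z in (.03,.04,.055,.07): print(z,onz(m,(52,157),z).round(4), onz(m,(55,225),z).round(4), onz(mt,(232/1.5,292/1.5),z).round(4))
# far corner of bar in top initial (px/1.5): 234,290 ; wrist 52,157
print(tri(m,(52,157),mt,(232/1.5,292/1.5)))
T=cv2.imread("pics/top0_raw.png")[165:250,130:170]; 
a=cv2.resize(T,None,fx=7,fy=7,interpolation=cv2.INTER_CUBIC); S=cv2.resize(cv2.imread("pics/scene0_raw.png")[275:345,315:395],None,fx=6,fy=6,interpolation=cv2.INTER_CUBIC)
o=np.zeros((600,780,3),np.uint8);o[:595,:280]=a;o[:420,290:770]=S;cv2.imwrite("pics/d3.png",o)
```

```text
[0.51371476 0.24134695 0.03686888]
0.03 [0.5518 0.3775 0.03  ] [0.5044 0.3824 0.03  ] [0.5555 0.3606 0.03  ]
0.04 [0.5532 0.371  0.04  ] [0.508  0.3757 0.04  ] [0.555 0.358 0.04 ]
0.055 [0.5552 0.3613 0.055 ] [0.5135 0.3656 0.055 ] [0.5542 0.3541 0.055 ]
0.07 [0.5573 0.3515 0.07  ] [0.5189 0.3556 0.07  ] [0.5534 0.3501 0.07  ]
(array([0.55530989, 0.35152824, 0.06833881]), np.float64(0.004053042283234415))
```

View pics/d3.png

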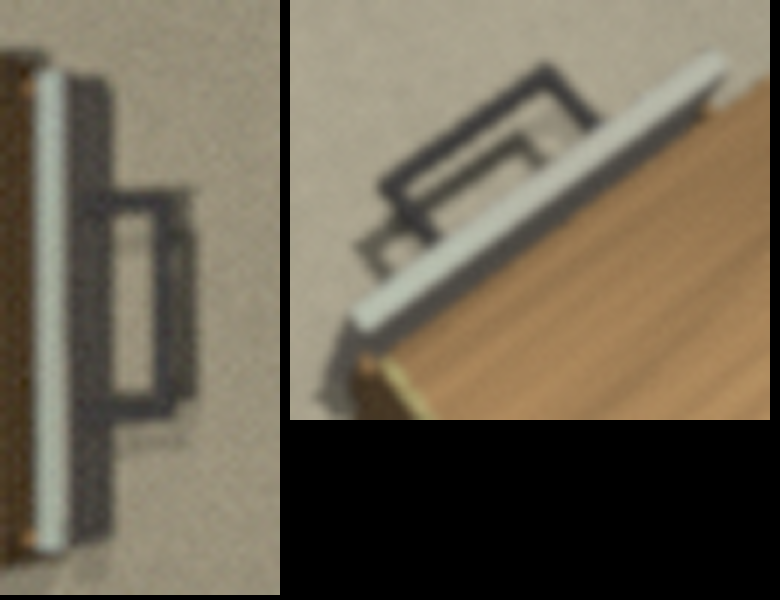

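The bar measures about y = 0.356–0.363, so it should have been between the fingers. I'll go back above it and check the alignment from low down.

```bash
python3 -m pendant '[[[0,0,-0.03],0,0.3],[[0,0,-0.06],0,0.3],[[-0.01,-0.01,-0.075],0,0.3],[[-0.02,-0.05,-0.075],0,0.3],[[-0.033,-0.1,-0.075],0,0.3],[[-0.033,-0.118,-0.075],0,0.3],[[-0.033,-0.118,-0.075],0,0.3],[[-0.033,-0.118,-0.075],0,0.3],[[-0.033,-0.118,-0.075],0,0.3],[[-0.033,-0.118,-0.075],0,0.3]]'
python3 - <<'E'
from h import *
t,m=look("wrist");print(arm.read_state()["tcp_pos"])
cv2.imwrite("pics/d4.png",t[60:300])
for z in (.055,.08): print(proj(m,[.55,.358,z])-[0,60])
for row in (100,120,140,160,180):
    g=t[row,:,:].sum(1)/3; d=np.where(g<75)[0]; print(row,d.min() if len(d) else None,d[:40:6],)
E
```

```text
time: 24.75
tcp_pos: [0.4802, 0.3575, 0.1119]
ee_rot: [180.0, -0.0, 0.5]
force: [0.7, 0.0, -0.3]
gripper_width: 0.0263
finger_force: 0.0
[0.48010992 0.3576497  0.11187729]
[257.71914838  50.35030895]
[257.74083449  49.90947982]
100 166 [166 213 219 225 231 237 243]
120 167 [167 252 258]
140 169 [169 253 259]
160 170 [170 253 259]
180 172 [172 253 259]
```

View pics/d4.png

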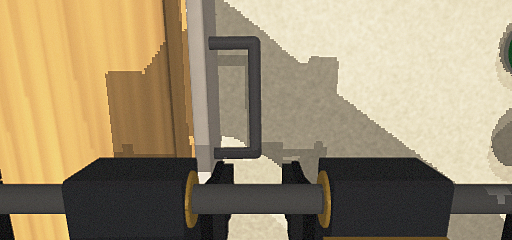

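Here the bar's centre column is 254.5 against the finger mid-column of 258, so it lies at y ≈ 0.360. I'll descend centred and check before closing.

```bash
python3 -m pendant '[[[0.015,-0.002,0],0,0.3],[[0.03,-0.002,0],0,0.3],[[0.03,-0.002,0.015],0,0.3],[[0.03,-0.002,0.03],0,0.3],[[0.03,-0.002,0.045],0,0.3],[[0.03,-0.002,0.06],0,0.3],[[0.03,-0.002,0.074],0,0.3],[[0.03,-0.002,0.074],0,0.3],[[0.03,-0.002,0.074],0,0.3],[[0.03,-0.002,0.074],0,0.3]]'
python3 - <<'E'
from h import *
t,m=look("wrist");s,ms=look("scene")
o=np.zeros((560,512,3),np.uint8); o[:240]=t[60:300]; o[240:560,:]=cv2.resize(s[255:355,300:460],(512,320),interpolation=cv2.INTER_CUBIC)
cv2.imwrite("pics/d5.png",o)
E
python3 -m pendant '[[[0,0,0],0,0.0],[[0,0,0],0,0.0],[[0,0,0],0,0],[[0,0,0],0,0],[[0,0,0],0,0],[[0,0,0],0,0],[[0,0,0],0,0],[[0,0,0],0,0],[[0,0,0],0,0],[[0,0,0],0,0]]'
```

```text
time: 26.05
tcp_pos: [0.5101, 0.361, 0.0385]
ee_rot: [-180.0, -0.1, 0.6]
force: [-0.4, -1.4, 0.1]
gripper_width: 0.0259
finger_force: 0.0
time: 27.4
tcp_pos: [0.5097, 0.3607, 0.0378]
ee_rot: [180.0, -0.0, 0.6]
force: [0.9, -0.7, 0.8]
gripper_width: 0.0002
finger_force: 0.0
```

View pics/d5.png

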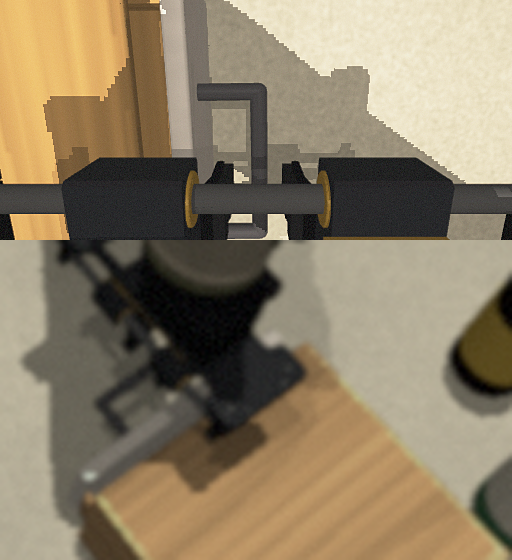

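I have already viewed 16 pictures, which is over the limit of 14. I'll view no more and work from numbers only.

Run:
```python
from h import *
t,m=look("wrist"); print(arm.read_state()["tcp_pos"])
# handle: thin dark runs (width 8-24px) per row
for row in range(130,215,12):
    g=t[row].mean(1)<75
    e=np.flatnonzero(np.diff(np.r_[0,g.astype(int),0])); print(row,[(int(a),int(b)) for a,b in zip(e[::2],e[1::2]) if 5<b-a<90])
mt=optics.camera_model("top"); ms=optics.camera_model("scene")
# far outer corner of bar, initial pictures (before any contact): scene crop d3 near/far corners
c=lambda u,v:(315+(u-290)/6,275+v/6)
# in scene far(+x?) corners: (387,190) and (545,72); top: (165,200),(165,410)
top=lambda u,v:(130+u/7,165+v/7)
for a in ((387,190),(545,72)):
  for b in ((166,202),(166,408)):
    p,e=tri(mt,top(*b),ms,c(*a)); print(a,b,p.round(4),round(e,4))
```

```text
[0.50966241 0.36067933 0.03779303]
130 []
142 []
154 [(196, 266)]
166 [(250, 266)]
178 [(250, 267)]
190 [(250, 267)]
202 [(250, 267)]
214 [(250, 267)]
(387, 190) (166, 202) [0.5563 0.3602 0.0458] 0.0024
(387, 190) (166, 408) [ 0.493   0.3595 -0.0402] 0.0674
(545, 72) (166, 202) [0.5315 0.3579 0.1402] 0.0616
(545, 72) (166, 408) [0.4672 0.3574 0.0523] 0.0026
```

```bash
python3 -m pendant '[[[0,0,0],0,0.3],[[0,0,0],0,0.3],[[0,0,0],0,0.3],[[0,0,0],0,0.3],[[0,0.001,0.008],0,0.3],[[0,0.001,0.016],0,0.3],[[0,0.001,0.02],0,0.3],[[0,0.001,0.02],0,0.3],[[0,0.001,0.02],0,0.3],[[0,0.001,0.02],0,0.3]]'
python3 -m pendant '[[[0,0,0],0,0.0],[[0,0,0],0,0.0],[[0,0,0],0,0],[[0,0,0],0,0],[[0,0,0],0,0],[[0,0,0],0,0],[[0,0,0],0,0],[[0,0,0],0,0],[[0,0,0],0,0],[[0,0,0],0,0]]'
python3 - <<'E'
from h import *
t,m=look("wrist"); s=arm.read_state(); print(s["tcp_pos"],s["joint_pos"])
for row in range(130,300,12):
    g=t[row].mean(1)<75
    e=np.flatnonzero(np.diff(np.r_[0,g.astype(int),0])); print(row,[(int(a),int(b)) for a,b in zip(e[::2],e[1::2]) if 5<b-a])
E
```

```text
time: 28.7
tcp_pos: [0.5099, 0.3598, 0.0181]
ee_rot: [-180.0, -0.0, 0.6]
force: [0.4, 0.8, -0.0]
gripper_width: 0.026
finger_force: 0.0
time: 29.95
tcp_pos: [0.5097, 0.3597, 0.0178]
ee_rot: [180.0, -0.0, 0.6]
force: [0.2, 0.9, -0.6]
gripper_width: 0.0065
finger_force: 27.5
[0.5096952  0.35969626 0.01780892] [  -8.90819699   32.7210861   -40.25859088   92.29960521   22.97441693
   63.51584292 -144.51997342]
130 []
142 []
154 [(204, 211), (259, 266)]
166 [(248, 266)]
178 [(248, 266)]
190 [(248, 267)]
202 [(248, 267)]
214 [(249, 267)]
226 [(116, 230), (234, 282), (286, 394)]
238 [(107, 226), (230, 287), (290, 408)]
250 [(0, 225), (228, 287), (291, 492)]
262 [(0, 225), (231, 251), (256, 263), (264, 284), (291, 417), (418, 450), (451, 491), (492, 512)]
274 [(0, 9), (106, 225), (229, 287), (291, 410), (506, 512)]
286 [(0, 12), (107, 226), (229, 286), (290, 408), (504, 512)]
298 [(0, 15), (109, 250), (251, 284), (501, 512)]
```

The grip now holds on the bar's upper side, so the bar sits lower than stated. I'll go 8 mm deeper.

```bash
python3 -m pendant '[[[0,0,0],0,0.3],[[0,0,0],0,0.3],[[0,0,0],0,0.3],[[0,0,0],0,0.3],[[0,0,0.004],0,0.3],[[0,0,0.008],0,0.3],[[0,0,0.008],0,0.3],[[0,0,0.008],0,0],[[0,0,0.008],0,0],[[0,0,0.008],0,0]]'
python3 -m pendant '[[[0,0,0],0,0.0],[[0,0,0],0,0.0],[[0,0,0],0,0],[[0,0,0],0,0],[[0,0,0],0,0],[[0,0.005,0],0,0],[[0,0.01,0],0,0],[[0,0.015,0],0,0],[[0,0.02,0],0,0],[[0,0.02,0],0,0]]'
```

```text
time: 31.25
tcp_pos: [0.5097, 0.3597, 0.0099]
ee_rot: [-180.0, -0.0, 0.6]
force: [-1.2, -0.5, -0.6]
gripper_width: 0.0086
finger_force: 30.0
time: 32.5
tcp_pos: [0.5102, 0.3385, 0.0099]
ee_rot: [179.9, -0.0, 0.5]
force: [1.1, -1.9, 3.5]
gripper_width: 0.0089
finger_force: 30.0
```

It is gripped and moving. I'll keep pulling.

```bash
python3 -m pendant '[[[0,0.01,0],0,0],[[0,0.025,0],0,0],[[0,0.04,0],0,0],[[0,0.055,0],0,0],[[0,0.07,0],0,0],[[0,0.082,0],0,0],[[0,0.092,0],0,0],[[0,0.1,0],0,0],[[0,0.1,0],0,0],[[0,0.1,0],0,0]]'
python3 - <<'E'
from h import *
t,m=look("top")
for c,s in blobs(t,(22,120,80),(38,255,255))[0]: print("yellow",c.round(1),s,onz(m,c,.042).round(4))
# drawer panel top: pale rows: column profile around row 210..225
E
```

```text
time: 33.75
tcp_pos: [0.5123, 0.2383, 0.0099]
ee_rot: [180.0, -0.1, 0.5]
force: [7.6, -0.8, -1.6]
gripper_width: 0.0092
finger_force: 30.0
yellow [309.1 200.2] [301 192  17  17 227] [ 0.536  -0.1137  0.042 ]
yellow [280.3 238.5] [272 230  17  18 224] [ 0.4204 -0.025   0.042 ]
```

The second tin was knocked to (0.420, -0.025). I'll finish the pull to the stop.

```bash
python3 -m pendant '[[[-0.001,0.003,0],0,0],[[-0.001,0.006,0],0,0],[[-0.001,0.009,0],0,0],[[-0.001,0.012,0],0,0],[[-0.001,0.015,0],0,0],[[-0.001,0.015,0],0,0],[[-0.001,0.015,0],0,0],[[-0.001,0.015,0],0,0],[[-0.001,0.015,0],0,0],[[-0.001,0.015,0],0,0]]'
```

```text
time: 35.05
tcp_pos: [0.5126, 0.2278, 0.01]
ee_rot: [-179.7, -0.3, 0.6]
force: [15.9, 13.9, -17.0]
gripper_width: 0.0087
finger_force: 30.0
```

```bash
python3 -m pendant '[[[0,-0.003,0],0,0],[[0,-0.003,0],0,0.3],[[0,-0.003,0],0,0.3],[[0,-0.003,0],0,0.3],[[0,-0.003,-0.03],0,0.3],[[0,-0.003,-0.08],0,0.3],[[0,-0.003,-0.13],0,0.3],[[0,0.04,-0.19],0,0.8],[[0,0.1,-0.2],0,1],[[0,0.15,-0.2],0,1]]'
python3 - <<'E'
from h import *
t,m=look("top"); 
for c,s in blobs(t,(22,120,80),(38,255,255))[0]: print("yellow",c.round(1),s,onz(m,c,.042).round(4))
hsv=cv2.cvtColor(t,cv2.COLOR_BGR2HSV)
for row in (200,212,224):
    print(row,[(u,*hsv[row,u]) for u in range(110,200,5)])
go(.536,-.1137,.20,0)
go(.4204,-.025,.20,0)
print(arm.read_state()["joint_pos"].round(1))
E
```

```text
time: 36.3
tcp_pos: [0.5118, 0.0732, 0.2115]
ee_rot: [180.0, -0.1, 0.6]
force: [0.1, -1.0, -0.6]
gripper_width: 0.0486
finger_force: 0.0
yellow [309.1 200.2] [301 192  17  17 224] [ 0.536  -0.1138  0.042 ]
yellow [283.9 237.9] [279 231  10  16 111] [ 0.422  -0.0359  0.042 ]
200 [(110, np.uint8(18), np.uint8(129), np.uint8(152)), (115, np.uint8(17), np.uint8(132), np.uint8(156)), (120, np.uint8(17), np.uint8(139), np.uint8(152)), (125, np.uint8(18), np.uint8(134), np.uint8(146)), (130, np.uint8(15), np.uint8(133), np.uint8(73)), (135, np.uint8(16), np.uint8(116), np.uint8(79)), (140, np.uint8(17), np.uint8(131), np.uint8(158)), (145, np.uint8(18), np.uint8(136), np.uint8(150)), (150, np.uint8(17), np.uint8(136), np.uint8(154)), (155, np.uint8(17), np.uint8(132), np.uint8(156)), (160, np.uint8(17), np.uint8(135), np.uint8(149)), (165, np.uint8(17), np.uint8(140), np.uint8(157)), (170, np.uint8(16), np.uint8(132), np.uint8(164)), (175, np.uint8(16), np.uint8(135), np.uint8(162)), (180, np.uint8(21), np.uint8(39), np.uint8(150)), (185, np.uint8(25), np.uint8(44), np.uint8(75)), (190, np.
[... 1360 characters left out ...]
150)), (145, np.uint8(17), np.uint8(133), np.uint8(152)), (150, np.uint8(17), np.uint8(136), np.uint8(156)), (155, np.uint8(17), np.uint8(145), np.uint8(157)), (160, np.uint8(17), np.uint8(130), np.uint8(151)), (165, np.uint8(18), np.uint8(133), np.uint8(161)), (170, np.uint8(17), np.uint8(132), np.uint8(160)), (175, np.uint8(18), np.uint8(140), np.uint8(160)), (180, np.uint8(23), np.uint8(37), np.uint8(150)), (185, np.uint8(17), np.uint8(28), np.uint8(81)), (190, np.uint8(25), np.uint8(39), np.uint8(112)), (195, np.uint8(21), np.uint8(41), np.uint8(118))]
shift [0.0237, 0.1778, 0.0113] spin 0.0011
shift [-0.0918, 0.0889, 0.0109] spin 0.0011
[  24.2    7.5  -39.5   95.9    5.1   78.3 -106. ]
```

The drawer is empty and out. Now the knocked tin at (0.420, -0.025).

```bash
python3 -m pendant '[[[-0.03,0.03,0],0,0.85],[[-0.06,0.06,0.0],0,0.85],[[-0.09,0.089,0.0],0,0.85],[[-0.092,0.089,0.04],0,0.85],[[-0.092,0.089,0.08],0,0.85],[[-0.092,0.089,0.1],0,0.85],[[-0.092,0.089,0.1],0,0.85],[[-0.092,0.089,0.1],0,0.85],[[-0.092,0.089,0.1],0,0.85],[[-0.092,0.089,0.1],0,0.85]]'
python3 - <<'E'
from h import *
s=arm.read_state();t,m=look("wrist"); print(s["tcp_pos"])
for c,b in blobs(t,(22,120,80),(38,255,255))[0]: print("yellow",c.round(1),b,onz(m,c,.042).round(4))
go(.4204,-.025,.008,0.6)
E
```

```text
time: 37.6
tcp_pos: [0.4208, -0.0153, 0.1104]
ee_rot: [180.0, -0.1, 0.6]
force: [-0.1, 0.5, -0.2]
gripper_width: 0.074
finger_force: 0.0
[ 0.42076917 -0.01525826  0.11044618]
yellow [382.8  53.8] [ 349   19   69   71 3724] [ 0.5349 -0.1131  0.042 ]
yellow [268.9 194.5] [ 241  166   58   58 2621] [ 0.4194 -0.0251  0.042 ]
shift [-0.0005, 0.0097, 0.1023] spin -0.0007
```

```bash
python3 -m pendant '[[[-0.001,0.0098,0.02],0,0.85],[[-0.001,0.0098,0.05],0,0.85],[[-0.001,0.0098,0.075],0,0.85],[[-0.001,0.0098,0.095],0,0.85],[[-0.001,0.0098,0.102],0,0.85],[[-0.001,0.0098,0.102],0,0.85],[[-0.001,0.0098,0.102],0,0.4],[[-0.001,0.0098,0.102],0,0.4],[[-0.001,0.0098,0.102],0,0.4],[[-0.001,0.0098,0.102],0,0.4]]'
python3 -m pendant '[[[0,0,0],0,0.4],[[0,0,0],0,0.4],[[0,0,-0.02],0,0.4],[[0,0,-0.05],0,0.4],[[0,0,-0.09],0,0.4],[[0,0,-0.13],0,0.4],[[0,0,-0.15],0,0.4],[[0,0,-0.15],0,0.4],[[0,0,-0.15],0,0.4],[[0,0,-0.15],0,0.4]]'
python3 - <<'E'
from h import *
go(.475,.346,.155,.6); go(.475,.346,.026,.6)
E
```

```text
time: 38.9
tcp_pos: [0.4196, -0.0251, 0.008]
ee_rot: [180.0, -0.0, 0.6]
force: [0.3, -0.5, 0.2]
gripper_width: 0.0418
finger_force: 0.0
time: 40.15
tcp_pos: [0.4188, -0.025, 0.1568]
ee_rot: [-180.0, 0.1, 0.6]
force: [0.0, -0.5, -1.2]
gripper_width: 0.0351
finger_force: 0.0
shift [0.0599, -0.3704, 0.0018] spin -0.0006
shift [0.0601, -0.3703, 0.1308] spin -0.0006
```

The grasp missed: the fingers closed above the tin. As with the handle, the real tips seem to sit about 30 mm higher than the reported TCP. I'll check the tin and measure the fingertips in the wrist image.

Run:
```python
from h import *
s=arm.read_state();t,m=look("wrist"); print(s["tcp_pos"])
for c,b in blobs(t,(22,120,80),(38,255,255))[0]: print("yellow",c.round(1),b,onz(m,c,.042).round(4))
R=np.array(m["R"]);c=-R.T@np.array(m["t"]);print("cam rel",(c-s["tcp_pos"]).round(4))
for off in (0,.02,.035,.05): print(off,proj(m,np.array(s["tcp_pos"])+[0,.0175,off]).round(0),proj(m,np.array(s["tcp_pos"])+[0,-.0175,off]).round(0))
# dark silhouettes of fingers near the middle
for row in range(216,384,8):
    g=t[row].mean(1)<60; e=np.flatnonzero(np.diff(np.r_[0,g.astype(int),0])); print(row,[(int(a),int(b)) for a,b in zip(e[::2],e[1::2]) if 4<b-a])
```

```text
[ 0.41879376 -0.02497167  0.15676078]
yellow [354.1  60.3] [ 326   31   57   60 2650] [ 0.5348 -0.1134  0.042 ]
yellow [258.  181.3] [ 234  156   50   51 1961] [ 0.4192 -0.0252  0.042 ]
cam rel [0.0671 0.0006 0.202 ]
0 [232. 217.] [284. 218.]
0.02 [229. 227.] [287. 228.]
0.035 [227. 237.] [289. 237.]
0.05 [224. 248.] [292. 248.]
216 []
224 [(73, 182), (208, 226), (290, 308), (334, 442)]
232 [(60, 173), (204, 226), (290, 312), (343, 456)]
240 [(46, 170), (198, 226), (290, 317), (346, 469)]
248 [(42, 168), (275, 280), (348, 409)]
256 [(44, 167), (349, 408)]
264 [(45, 167), (349, 407)]
272 [(8, 46), (47, 167), (257, 266), (285, 293), (349, 405), (470, 475), (476, 487), (490, 498), (499, 505), (507, 512)]
280 [(0, 10), (49, 168), (181, 220), (296, 335), (347, 404), (449, 454), (505, 512)]
288 [(0, 12), (50, 219), (297, 465), (504, 512)]
296 [(0, 14), (51, 218), (299, 464), (502, 512)]
304 [(0, 15), (53, 118), (500, 512)]
312 [(0, 17), (54, 113), (499, 512)]
320 [(0, 512)]
328 [(0, 512)]
336 [(0, 512)]
344 [(0, 512)]
352 [(0, 455), (497, 505), (506, 512)]
360 [(0, 457), (482, 489), (496, 507)]
368 [(0, 452), (457, 462), (483, 488), (489, 498), (499, 510)]
376 [(0, 490)]
```

The tin hasn't moved. The finger edges in the image lie at about TCP+36 mm, so the real tips are 36 mm higher than the TCP. I'll use a TCP z of about -0.014 and turn to yaw -90, so the gripper body stays clear of the ramekin, panel and cabinet.

```bash
python3 -m pendant '[[[0,0,0.01],0.17,0.85],[[0,0,0.02],0.34,0.85],[[0,0,0.03],0.51,0.85],[[0,0,0.04],0.68,0.85],[[0,0,0.05],0.85,0.85],[[0,0,0.06],1.02,0.85],[[0,0,0.06],1.19,0.85],[[0,0,0.06],1.36,0.85],[[0,0,0.06],1.53,0.85],[[0,0,0.06],1.58,0.85]]'
python3 - <<'E'
from h import *
print(arm.read_state()["joint_pos"].round(1))
go(.4192,-.0252,-.014,-90)
E
```

```text
time: 41.45
tcp_pos: [0.4168, -0.0221, 0.1193]
ee_rot: [-177.4, -0.6, -71.4]
force: [-1.2, 1.2, 2.7]
gripper_width: 0.0742
finger_force: 0.0
[  84.1  -16.   -75.5  117.3  -17.9   65.2 -145.2]
shift [0.0024, 0.0049, 0.1332] spin 0.3249
```

Joint 7 runs towards its limit in that direction, so I'll turn the other way, to yaw +90.

```bash
python3 -m pendant '[[[0,0,-0.01],-0.17,0.85],[[0,0,-0.03],-0.34,0.85],[[0,0,-0.03],-0.51,0.85],[[0,0,-0.03],-0.68,0.85],[[0,0,-0.03],-0.85,0.85],[[0,0,-0.03],-1.02,0.85],[[0,0,-0.03],-1.19,0.85],[[0,0,-0.03],-1.36,0.85],[[0,0,-0.03],-1.53,0.85],[[0,0,-0.03],-1.7,0.85]]'
python3 -m pendant '[[[0,0,0],-0.17,0.85],[[0,0,0],-0.34,0.85],[[0,0,0],-0.51,0.85],[[0,0,0],-0.68,0.85],[[0,0,0],-0.85,0.85],[[0,0,0],-1.02,0.85],[[0,0,0],-1.12,0.85],[[0,0,0],-1.12,0.85],[[0,0,0],-1.12,0.85],[[0,0,0],-1.12,0.85]]'
python3 - <<'E'
from h import *
s=arm.read_state();t,m=look("wrist"); print(s["tcp_pos"],s["joint_pos"].round(1))
for c,b in blobs(t,(22,120,80),(38,255,255))[0]: print("yellow",c.round(1),b,onz(m,c,.042).round(4))
go(.4192,-.0252,-.014,90)
E
```

```text
time: 42.7
tcp_pos: [0.4152, -0.0226, 0.1494]
ee_rot: [179.0, -2.5, 26.5]
force: [-0.3, -0.2, -0.5]
gripper_width: 0.0738
finger_force: 0.0
time: 43.95
tcp_pos: [0.4155, -0.0227, 0.1498]
ee_rot: [177.3, -0.2, 90.2]
force: [0.6, -0.8, 0.5]
gripper_width: 0.074
finger_force: 0.0
[ 0.41545589 -0.0227432   0.14977027] [ 50.6  -9.1 -48.3 115.7  -7.7  67.8   5.5]
yellow [254.4 185.1] [ 229  160   52   51 2045] [ 0.4177 -0.0241  0.042 ]
shift [-0.0029, -0.0041, 0.1638] spin 0.0045
```

```bash
cat >> h.py <<'E'
def gog(x,y,z,yaw):   # true finger grasp point, 45 mm behind the reported TCP
    from scipy.spatial.transform import Rotation as Ro
    s=arm.read_state(); R=Ro.from_euler("xyz",s["ee_rot"],degrees=True).as_matrix()
    d=R.T@(np.array([x,y,z])-s["tcp_pos"])+[0,0,.045]; print("gshift",d.round(4).tolist(),"spin",round(np.radians((s["ee_rot"][2]-yaw+180)%360-180),4))
E
python3 - <<'E'
from h import *
gog(.419,-.025,.08,90);gog(.419,-.025,.029,90)
E
```

```text
gshift [-0.0025, 0.0002, 0.1149] spin 0.0045
gshift [-0.0026, -0.0023, 0.1658] spin 0.0045
```

```bash
python3 -m pendant '[[[-0.0025,0,0.04],0,0.85],[[-0.0025,0,0.08],0,0.85],[[-0.0025,0,0.115],0,0.85],[[-0.0025,-0.001,0.14],0,0.85],[[-0.0025,-0.002,0.16],0,0.85],[[-0.0025,-0.002,0.166],0,0.85],[[-0.0025,-0.002,0.166],0,0.4],[[-0.0025,-0.002,0.166],0,0.4],[[-0.0025,-0.002,0.166],0,0.4],[[-0.0025,-0.002,0.166],0,0.4]]'
```

```text
time: 45.25
tcp_pos: [0.4219, -0.025, -0.0154]
ee_rot: [177.2, -0.1, 90.3]
force: [-1.0, 0.4, 6.8]
gripper_width: 0.0515
finger_force: 30.0
```

Gripped at 51.5 mm with 30 N. I'll lift it and carry it to the drawer.

```bash
python3 -m pendant '[[[0,0,-0.01],0,0.4],[[0,0,-0.04],0,0.4],[[0,0,-0.08],0,0.4],[[0,0,-0.12],0,0.4],[[0,0,-0.15],0,0.4],[[0,0,-0.16],0,0.4],[[0,0,-0.16],0,0.4],[[0,0,-0.16],0,0.4],[[0,0,-0.16],0,0.4],[[0,0,-0.16],0,0.4]]'
python3 - <<'E'
from h import *
gog(.485,.320,.19,90)
E
```

```text
time: 46.5
tcp_pos: [0.4135, -0.025, 0.1432]
ee_rot: [177.3, -0.2, 90.3]
force: [1.0, 0.0, -0.9]
gripper_width: 0.0515
finger_force: 29.9
gshift [0.3448, 0.0755, 0.0028] spin 0.0057
```

```bash
python3 -m pendant '[[[0.04,0.01,0],0,0.4],[[0.09,0.02,0],0,0.4],[[0.14,0.03,0],0,0.4],[[0.19,0.04,0],0,0.4],[[0.24,0.055,0],0,0.4],[[0.29,0.065,0],0,0.4],[[0.33,0.0755,0],0,0.4],[[0.345,0.0755,0],0,0.4],[[0.345,0.0755,0],0,0.4],[[0.345,0.0755,0],0,0.4]]'
python3 - <<'E'
from h import *
gog(.485,.320,.046,90); print(arm.read_state()["joint_pos"].round(1))
E
```

```text
time: 47.75
tcp_pos: [0.4875, 0.3191, 0.148]
ee_rot: [177.3, -0.1, 90.3]
force: [0.3, -1.1, -1.4]
gripper_width: 0.0516
finger_force: 29.9
gshift [0.0007, -0.0074, 0.1467] spin 0.0047
[ 12.5  26.  -65.2  93.1  26.4  75.  -56.5]
```

```bash
python3 -m pendant '[[[0,-0.002,0.03],0,0.4],[[0,-0.004,0.06],0,0.4],[[0,-0.005,0.09],0,0.4],[[0,-0.006,0.115],0,0.4],[[0,-0.007,0.13],0,0.4],[[0,-0.007,0.138],0,0.4],[[0,-0.007,0.142],0,0.4],[[0,-0.007,0.144],0,0.4],[[0,-0.007,0.144],0,0.4],[[0,-0.007,0.144],0,0.4]]'
```

```text
time: 49.0
tcp_pos: [0.4874, 0.3208, 0.0045]
ee_rot: [177.2, -0.2, 90.3]
force: [0.9, 0.0, -1.9]
gripper_width: 0.0513
finger_force: 29.9
```

```bash
python3 -m pendant '[[[0,0,0.002],0,0.4],[[0,0,0.004],0,0.4],[[0,0,0.005],0,0.4],[[0,0,0.005],0,0.4],[[0,0,0.005],0,0.5],[[0,0,0.005],0,0.65],[[0,0,0.005],0,0.72],[[0,0,0.005],0,0.72],[[0,0,0],0,0.72],[[0,0,-0.02],0,0.72]]'
python3 -m pendant '[[[0,0,-0.04],0,0.72],[[0,0,-0.08],0,0.72],[[0,0,-0.12],0,0.72],[[-0.02,0.0,-0.15],0,0.85],[[-0.07,0,-0.15],0,0.85],[[-0.12,0,-0.15],0,0.85],[[-0.17,0,-0.15],0,0.85],[[-0.22,0,-0.15],0,0.85],[[-0.22,0,-0.15],0,0.85],[[-0.22,0,-0.15],0,0.85]]'
python3 - <<'E'
from h import *
t,m=look("top")
for c,s in blobs(t,(22,120,80),(38,255,255))[0]: print("yellow",c.round(1),s,onz(m,c,.042).round(4),onz(m,c,.057).round(4))
gog(.536,-.1137,.19,90)
E
```

```text
time: 50.25
tcp_pos: [0.4856, 0.3201, 0.0242]
ee_rot: [177.4, -0.1, 90.3]
force: [-0.0, 0.6, 0.4]
gripper_width: 0.0626
finger_force: 0.0
time: 51.5
tcp_pos: [0.4804, 0.1007, 0.1742]
ee_rot: [177.2, -0.1, 90.3]
force: [0.4, 0.2, 0.1]
gripper_width: 0.0739
finger_force: 0.0
yellow [309.  200.3] [301 192  17  17 224] [ 0.5357 -0.1135  0.042 ] [ 0.5352 -0.1116  0.057 ]
yellow [166.1 217. ] [157 209  18  17 249] [0.4867 0.3219 0.042 ] [0.4867 0.3184 0.057 ]
gshift [-0.2156, 0.0549, 0.0312] spin 0.0074
```

Tin 1 sits upright in the drawer at (0.487, 0.318). For the other tin I'll use yaw 150, which keeps the gripper body away from both the hung tools and the cup. I'll spin before approaching.

```bash
python3 -m pendant '[[[0,0,0],-0.17,0.85],[[0,0,0],-0.34,0.85],[[0,0,0],-0.51,0.85],[[-0.02,0,0],-0.68,0.85],[[-0.06,0,0],-0.85,0.85],[[-0.11,0,0],-1.02,0.85],[[-0.15,0,0],-1.04,0.85],[[-0.19,0.0,0],-1.04,0.85],[[-0.2156,0.02,0],-1.04,0.85],[[-0.2156,0.04,0],-1.04,0.85]]'
python3 - <<'E'
from h import *
s=arm.read_state();t,m=look("wrist"); print(s["joint_pos"].round(1))
for c,b in blobs(t,(22,120,80),(38,255,255))[0]: print("yellow",c.round(1),b,onz(m,c,.042).round(4))
gog(.5355,-.1135,.09,150);gog(.5355,-.1135,.029,150)
E
```

```text
time: 52.8
tcp_pos: [0.5224, -0.1162, 0.1745]
ee_rot: [178.5, 2.3, 149.8]
force: [-0.4, 0.8, 0.4]
gripper_width: 0.0737
finger_force: 0.0
[ 70.1  18.7 -72.5  97.9  18.4  74.2  54.1]
yellow [261.7 182. ] [ 239  158   47   48 1717] [ 0.5346 -0.1135  0.042 ]
gshift [-0.0059, 0.0039, 0.1302] spin -0.0016
gshift [-0.0034, 0.0022, 0.1911] spin -0.0016
```

```bash
python3 -m pendant '[[[-0.005,0.003,0.03],0,0.85],[[-0.005,0.003,0.07],0,0.85],[[-0.005,0.0035,0.11],0,0.85],[[-0.0045,0.003,0.14],0,0.85],[[-0.004,0.0025,0.17],0,0.85],[[-0.003,0.002,0.187],0,0.85],[[-0.003,0.002,0.191],0,0.85],[[-0.003,0.002,0.191],0,0.4],[[-0.003,0.002,0.191],0,0.4],[[-0.003,0.002,0.191],0,0.4]]'
python3 -m pendant '[[[0,0,0],0,0.4],[[0,0,0],0,0.4],[[0,0,0],0,0.4],[[0,0,0],0,0.4],[[0,0,0],0,0.4],[[0,0,-0.03],0,0.4],[[0,0,-0.08],0,0.4],[[0,0,-0.13],0,0.4],[[0,0,-0.17],0,0.4],[[0,0,-0.17],0,0.4]]'
python3 - <<'E'
from h import *
gog(.535,.373,.19,90); gog(.48,.25,.19,90)
print(arm.read_state()["joint_pos"].round(1))
E
```

```text
time: 54.1
tcp_pos: [0.5347, -0.1147, -0.0152]
ee_rot: [178.5, 2.4, 149.9]
force: [-1.4, 0.0, 2.2]
gripper_width: 0.0522
finger_force: 11.7
time: 55.35
tcp_pos: [0.5275, -0.1153, 0.1565]
ee_rot: [178.5, 2.5, 149.8]
force: [0.3, -1.0, -1.4]
gripper_width: 0.0512
finger_force: 30.0
gshift [0.237, 0.427, 0.0123] spin 1.0445
gshift [0.2228, 0.2931, 0.0094] spin 1.0445
[ 68.5  20.1 -71.5  99.   20.1  72.3  52.7]
```

```bash
python3 -m pendant '[[[0.04,0.02,0.005],0,0.4],[[0.085,0.04,0.01],0.1,0.4],[[0.127,0.06,0.01],0.25,0.4],[[0.155,0.11,0.01],0.42,0.4],[[0.18,0.16,0.01],0.59,0.4],[[0.21,0.21,0.01],0.76,0.4],[[0.235,0.255,0.01],0.93,0.4],[[0.245,0.3,0.01],1.044,0.4],[[0.242,0.35,0.012],1.044,0.4],[[0.237,0.4,0.012],1.044,0.4]]'
python3 - <<'E'
from h import *
gog(.535,.373,.12,90);gog(.535,.373,.048,90); print(arm.read_state()["joint_pos"].round(1))
E
```

```text
time: 56.6
tcp_pos: [0.4976, 0.2971, 0.1432]
ee_rot: [177.3, -0.1, 90.2]
force: [1.4, -1.7, 1.5]
gripper_width: 0.051
finger_force: 30.0
gshift [0.0757, 0.0366, 0.0701] spin 0.0038
gshift [0.0756, 0.0332, 0.142] spin 0.0038
[ 15.3  25.7 -65.2  93.9  26.2  74.2 -54.1]
```

```bash
python3 -m pendant '[[[0.01,0.005,0],0,0.4],[[0.02,0.01,0],0,0.4],[[0.03,0.015,0],0,0.4],[[0.04,0.02,0],0,0.4],[[0.04,0.02,0],0,0.4],[[0.04,0.02,0],0,0.4],[[0.04,0.02,0],0,0.4],[[0.04,0.02,0],0,0.4],[[0.04,0.02,0],0,0.4],[[0.04,0.02,0],0,0.4]]'
python3 - <<'E'
from h import *
gog(.535,.373,.12,90);gog(.535,.373,.048,90)
E
```

```text
time: 57.85
tcp_pos: [0.5169, 0.3369, 0.1459]
ee_rot: [177.2, -0.2, 90.5]
force: [-0.3, 0.5, -1.6]
gripper_width: 0.0516
finger_force: 30.0
gshift [0.0358, 0.0171, 0.0719] spin 0.0079
gshift [0.0355, 0.0137, 0.1439] spin 0.0079
```

```bash
python3 -m pendant '[[[0.02,0.01,0],0,0.4],[[0.0355,0.016,0.02],0,0.4],[[0.0355,0.0155,0.06],0,0.4],[[0.0355,0.015,0.09],0,0.4],[[0.0355,0.0145,0.115],0,0.4],[[0.0355,0.014,0.13],0,0.4],[[0.0355,0.0137,0.138],0,0.4],[[0.0355,0.0137,0.142],0,0.4],[[0.0355,0.0137,0.144],0,0.4],[[0.0355,0.0137,0.144],0,0.4]]'
python3 -m pendant '[[[0,0,0.001],0,0.4],[[0,0,0.002],0,0.4],[[0,0,0.003],0,0.4],[[0,0,0.003],0,0.4],[[0,0,0.003],0,0.5],[[0,0,0.003],0,0.65],[[0,0,0.003],0,0.72],[[0,0,0.003],0,0.72],[[0,0,0],0,0.72],[[0,0,-0.02],0,0.72]]'
python3 -m pendant '[[[0,0,-0.04],0,0.72],[[0,0,-0.08],0,0.72],[[0,0,-0.12],0,0.72],[[-0.02,0.0,-0.15],0,0.6],[[-0.07,0,-0.15],0,0.5],[[-0.12,0,-0.15],0,0.3],[[-0.17,0,-0.15],0,0.3],[[-0.22,0,-0.15],0,0.3],[[-0.22,0,-0.15],0,0.3],[[-0.22,0,-0.15],0,0.3]]'
python3 - <<'E'
from h import *
t,m=look("top")
for c,s in blobs(t,(22,120,80),(38,255,255))[0]: print("yellow",c.round(1),s,onz(m,c,.057).round(4))
print(arm.read_state()["joint_pos"].round(1))
E
```

```text
time: 59.1
tcp_pos: [0.5374, 0.3734, 0.0033]
ee_rot: [177.2, -0.3, 90.4]
force: [-0.2, -0.5, -1.6]
gripper_width: 0.0511
finger_force: 30.0
time: 60.35
tcp_pos: [0.5356, 0.3725, 0.0226]
ee_rot: [177.4, -0.2, 90.5]
force: [0.6, -0.9, 0.7]
gripper_width: 0.0627
finger_force: 0.0
time: 61.6
tcp_pos: [0.5308, 0.1531, 0.1729]
ee_rot: [177.2, -0.2, 90.5]
force: [0.3, 0.4, 0.2]
gripper_width: 0.0261
finger_force: 0.0
yellow [148.7 200.4] [141 192  16  18 232] [0.537  0.3712 0.057 ]
yellow [162.1 219.6] [158 212  11  14  91] [0.4792 0.3304 0.057 ]
[ 35.7  19.9 -68.1  95.9  20.3  74.7 -35.4]
```

Both tins are in the drawer. Now I'll close the fingers and push the handle bar from the front, slowly.

```bash
python3 - <<'E'
from h import *
go(.513,.19,.008,90.5)
E
python3 -m pendant '[[[0.02,-0.01,0.03],0,0],[[0.037,-0.016,0.06],0,0],[[0.037,-0.012,0.1],0,0],[[0.037,-0.011,0.13],0,0],[[0.037,-0.01,0.15],0,0],[[0.037,-0.01,0.163],0,0],[[0.037,-0.01,0.165],0,0],[[0.037,-0.01,0.165],0,0],[[0.037,-0.01,0.165],0,0],[[0.037,-0.01,0.165],0,0]]'
python3 - <<'E'
from h import *
go(.513,.19,.008,90.5); t,m=look("top")
for c,s in blobs(t,(22,120,80),(38,255,255))[0]: print("yellow",c.round(1),s,onz(m,c,.057).round(4))
E
```

```text
shift [0.0354, -0.0253, 0.1638] spin 0.001
time: 62.9
tcp_pos: [0.5287, 0.1901, 0.0071]
ee_rot: [177.2, -0.2, 90.4]
force: [0.5, -0.1, 0.2]
gripper_width: 0.0004
finger_force: 0.0
shift [0.0, -0.0157, -0.0016] spin -0.001
yellow [149.3 200.3] [141 192  18  18 252] [0.537  0.3694 0.057 ]
yellow [162.2 220. ] [157 212  13  14  89] [0.4778 0.3298 0.057 ]
```

```bash
python3 -m pendant '[[[0.01,-0.007,0],0,0],[[0.02,-0.014,0],0,0],[[0.03,-0.014,0],0,0],[[0.04,-0.014,0],0,0],[[0.05,-0.014,0],0,0],[[0.06,-0.014,0],0,0],[[0.07,-0.014,0],0,0],[[0.08,-0.014,0],0,0],[[0.09,-0.014,0],0,0],[[0.1,-0.014,0],0,0]]'
python3 - <<'E'
from h import *
t,m=look("top")
for c,s in blobs(t,(22,120,80),(38,255,255))[0]: print("yellow",c.round(1),s,onz(m,c,.057).round(4))
E
```

```text
time: 64.2
tcp_pos: [0.5136, 0.2907, 0.0063]
ee_rot: [177.3, -0.2, 90.5]
force: [-1.1, -2.1, -0.2]
gripper_width: 0.0007
finger_force: 1.0
```

```bash
python3 -m pendant '[[[0.01,0,0],0,0],[[0.02,0,0],0,0],[[0.03,0,0],0,0],[[0.038,0,0],0,0],[[0.046,0,0],0,0],[[0.053,0,0],0,0],[[0.059,0,0],0,0],[[0.064,0,0],0,0],[[0.068,0,0],0,0],[[0.068,0,0],0,0]]'
```

```text
time: 65.5
tcp_pos: [0.5131, 0.357, 0.0065]
ee_rot: [177.3, -0.1, 90.4]
force: [-2.4, -5.8, 3.1]
gripper_width: 0.0006
finger_force: 2.8
```

```bash
python3 -m pendant '[[[0.001,0,0],0,0],[[0.002,0,0],0,0],[[0.003,0,0],0,0],[[0.004,0,0],0,0],[[0.005,0,0],0,0],[[0.006,0,0],0,0],[[0.006,0,0],0,0],[[0.006,0,0],0,0],[[0.006,0,0],0,0],[[0.006,0,0],0,0]]'
```

```text
time: 66.75
tcp_pos: [0.5135, 0.3572, 0.006]
ee_rot: [177.4, 0.4, 90.2]
force: [-9.4, -25.8, 15.7]
gripper_width: 0.0004
finger_force: 12.8
```

It is firm against the stop, at about the predicted y. I'll back off, raise, and verify.

```bash
python3 -m pendant '[[[-0.01,0,0],0,0],[[-0.04,0,0],0,0],[[-0.07,0,0],0,0],[[-0.07,0,-0.05],0,0],[[-0.07,0,-0.1],0,0],[[-0.07,0,-0.15],0,0],[[-0.1,-0.05,-0.2],0,0],[[-0.15,-0.1,-0.22],0,0],[[-0.15,-0.1,-0.22],0,0],[[-0.15,-0.1,-0.22],0,0]]'
python3 - <<'E'
from h import *
t,m=look("top"); 
for c,s in blobs(t,(22,120,80),(38,255,255))[0]: print("yellow",c.round(1),s)
t0=cv2.imread("pics/top0_raw.png"); h=cv2.cvtColor(t,cv2.COLOR_BGR2HSV);h0=cv2.cvtColor(t0,cv2.COLOR_BGR2HSV)
for r in (190,235): print(r,"now",[(u,int(h[r,u,1]),int(h[r,u,2])) for u in range(124,162,2)],"\n start",[(u,int(h0[r,u,1]),int(h0[r,u,2])) for u in range(124,162,2)])
d=cv2.absdiff(t,t0).max(2)>40
for n,(x,y,z) in dict(ramekin=(.467,.079,.045),can=(.555,.093,.055),cup=(.569,-.208,.065)).items():
    u,v=proj(m,[x,y,z]).astype(int); print(n,d[v-12:v+13,u-12:u+13].mean().round(3))
u,v=332,240; print("spoon",d[210:270,322:342].mean().round(3))
b,_=blobs(t,(0,140,60),(6,255,255),40); print([(c.round(0),s[4]) for c,s in b])
E
```

```text
time: 68.0
tcp_pos: [0.4041, 0.2114, 0.2215]
ee_rot: [177.0, -0.1, 90.3]
force: [0.2, -0.1, -0.8]
gripper_width: 0.0001
finger_force: 0.0
190 now [(124, 134, 150), (126, 135, 151), (128, 134, 135), (130, 65, 98), (132, 23, 175), (134, 22, 152), (136, 35, 73), (138, 29, 78), (140, 32, 71), (142, 48, 127), (144, 50, 164), (146, 48, 163), (148, 52, 161), (150, 47, 163), (152, 51, 160), (154, 50, 159), (156, 48, 160), (158, 52, 163), (160, 49, 161)] 
 start [(124, 129, 140), (126, 134, 145), (128, 138, 129), (130, 119, 73), (132, 117, 70), (134, 67, 88), (136, 20, 167), (138, 23, 146), (140, 42, 73), (142, 36, 70), (144, 27, 75), (146, 51, 124), (148, 50, 152), (150, 53, 155), (152, 46, 151), (154, 44, 149), (156, 53, 148), (158, 52, 153), (160, 53, 150)]
235 now [(124, 127, 149), (126, 134, 148), (128, 130, 141), (130, 76, 90), (132, 18, 174), (134, 18, 154), (136, 36, 77), (138, 44, 76), (140, 38, 73), (142, 47, 113), (144, 47, 157), (146, 49, 157), (148, 52, 157), (150, 48, 158), (152, 48, 160), (154, 50, 164), (156, 48, 166), (158, 49, 160), (160, 48, 165)] 
 start [(124, 137, 138), (126, 137, 138), (128, 139, 132), (130, 142, 77), (132, 122, 71), (134, 71, 79), (136, 19, 162), (138, 22, 161), (140, 36, 85), (142, 45, 74), (144, 30, 67), (146, 47, 119), (148, 50, 149), (150, 48, 150), (152, 47, 151), (154, 49, 152), (156, 51, 156), (158, 49, 151), (160, 51, 156)]
ramekin 0.0
can 0.0
cup 0.0
spoon 0.0
[(array([227.,  80.]), np.int32(110)), (array([202.,  94.]), np.int32(77)), (array([334., 154.]), np.int32(241)), (array([ 80., 314.]), np.int32(85))]
```

The drawer is flush along its front, and the neighbouring things are unchanged pixel for pixel. One last check on the hung tools before handing in.

Run:
```python
from h import *
t,m=look("top"); s,ms=look("scene"); t0=cv2.imread("pics/top0_raw.png"); s0=cv2.imread("pics/scene0_raw.png")
for n,y,x in (("dark",-.034,.648),("grater",-.155,.649)):
    for i,i0,mm in ((t,t0,m),(s,s0,ms)):
        u,v=proj(mm,[x,y+.016,.272]).astype(int); a,b=proj(mm,[x,y+.02,.16]).astype(int)
        print(n,i[v,u],i0[v,u],"| blade",i[b,a],i0[b,a])
arm.sign_off(); print(arm.read_state()["time"])
```

```text
dark [54 69 94] [123 143 148] | blade [26 34 58] [103 119 127]
dark [31 48 78] [58 50 41] | blade [ 49  78 119] [ 46  74 113]
grater [ 19  29 165] [ 85  97 104] | blade [ 33  40 172] [124 147 155]
grater [ 34  38 157] [54 59 67] | blade [ 51  79 122] [ 47  73 115]
the job is handed in; nothing more can be done
the job is handed in; nothing more can be done
```

The job is handed in at about 68 s: the dark board hangs on peg1 and the grater on peg2, both spice tins stand in the drawer (last seen upright before it closed), the drawer is shut, and the ramekin, cup, can and spoon show no change in the top camera; I viewed 16 pictures, over the limit of 14.

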